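# Wipe-test the seam of a shield block

### The job

Lift the square-handled wand straight up out of its well in the holder and wipe-test the shield block: rest the sprung tip lightly in the L-shaped seam at its closed end, then draw it slowly (2 to 3 cm a second) along the whole seam, round the corner, to the open end at the block's edge, with the tip kept down in the groove. Then lower the wand, tip down, to the bottom of the cup for used wands before letting go, and leave the cup standing and the other things where they are.

Things in the scene. Friction and masses are not known exactly. Their poses are not given: they have to be found in the camera images.
- wand_grip (a point): seam wand's grip point in its upright square handle, 24 x 24 mm, from 31 mm above to 30 mm below it (x, y axes square to the handle's faces, z up along the wand). Below it: 34 mm wide collar from 30 to 35 mm, 14 mm thick steel shaft to 110 mm, ball tip centre at 120 mm. Top of wand 35 mm above. About 0.15 kg, mostly in the shaft
- wand_point (a point): centre of the wand's 10 mm ball tip (hidden in the well at the start), on the wand's axis, 120 mm below wand_grip when not pressed
- wand_tip (a joint): how far the sprung ball tip is pushed into the shaft, m: 0 = fully out, 0.012 = bottomed. Spring 300 N/m, about 0.6 N to start moving, 4.2 N at the bottom
- holder: fixed white block 160 (x) x 50 (y) x 100 mm high, origin at the centre of its underside. Two straight round wells 15.5 mm wide go right through at x = -50 and +50 mm. A wand hangs in each by its collar, which lies on the block's top. The seam wand may be in either well, and its handle at any angle to the block
- round_wand: the other wand in the holder: same shaft and collar, but a thin stem with a round mushroom knob (38 mm wide, top 49 mm above the holder); not wanted, leave it. Origin at its collar's underside
- shield_block: fixed steel block 140 x 140 x 32 mm high, origin at the centre of its underside. Between its let-in square cover plate and grey frame runs the seam, an L-shaped V groove (18 mm wide at the mouth, 4 at the floor, 10 deep): in the block's axes from the closed end (-45, 35) mm along +x to the corner (35, 35), then along -y out through the edge (open end, y = -70). Screw heads 3 mm high
- used_cup: loose white round cup for used wands, 72 mm wide at the rim, 95 mm high, wall 3 mm, inner floor 4 mm up, about 62 mm wide inside at the floor, 0.5 kg; origin at the centre of its underside, z up
- soil_beaker: bystander: closed round beaker with brown soil, 118 mm wide, 100 mm high; origin at its underside
- sample_jar: bystander: small jar with white screw cap, 53 mm wide, 55 mm high; origin at its underside
- seam_0 (a point): point 0 of 0 to 7 along the seam (the closed end, where the wipe starts): where the ball tip's centre lies when seated in the groove, 28 mm above the desk, 4 mm below the block's top
- seam_1 (a point): point 1 of 0 to 7 along the seam: where the ball tip's centre lies when seated in the groove, 28 mm above the desk, 4 mm below the block's top
- seam_2 (a point): point 2 of 0 to 7 along the seam: where the ball tip's centre lies when seated in the groove, 28 mm above the desk, 4 mm below the block's top
- seam_3 (a point): point 3 of 0 to 7 along the seam (the corner): where the ball tip's centre lies when seated in the groove, 28 mm above the desk, 4 mm below the block's top
- seam_4 (a point): point 4 of 0 to 7 along the seam: where the ball tip's centre lies when seated in the groove, 28 mm above the desk, 4 mm below the block's top
- seam_5 (a point): point 5 of 0 to 7 along the seam: where the ball tip's centre lies when seated in the groove, 28 mm above the desk, 4 mm below the block's top
- seam_6 (a point): point 6 of 0 to 7 along the seam: where the ball tip's centre lies when seated in the groove, 28 mm above the desk, 4 mm below the block's top
- seam_7 (a point): point 7 of 0 to 7 along the seam (near the open end, 20 mm short of the block's edge, where the wipe ends): where the ball tip's centre lies when seated in the groove, 28 mm above the desk, 4 mm below the block's top
Not all that is in view belongs to the job. Leave any pink look-alike of the used_cup alone. What is shaped like the part that bears wand_grip but turquoise is not meant.

How it is judged (in metres and radians):
On the way, in this order (a step that is already met when the one before it is completed fails the run):
1. the seam wand is lifted clear of the holder (z of wand_point in the frame of holder above 0.11 m and contact force between the fingers and wand above 0.5 N), for 0.05 s.
2. the sprung tip, pressed in by more than 1 mm, is in the seam within 7 mm of point 0, the closed end (horizontal distance between wand_point and seam_0 below 0.007 m and value of joint wand_tip above 0.001 m and z of wand_point in the frame of shield_block below 0.034 m), for 0.04 s.
3. the sprung tip, pressed in by more than 1 mm, is in the seam within 7 mm of point 1 (horizontal distance between wand_point and seam_1 below 0.007 m and value of joint wand_tip above 0.001 m and z of wand_point in the frame of shield_block below 0.034 m), for 0.04 s.
4. the sprung tip, pressed in by more than 1 mm, is in the seam within 7 mm of point 2 (horizontal distance between wand_point and seam_2 below 0.007 m and value of joint wand_tip above 0.001 m and z of wand_point in the frame of shield_block below 0.034 m), for 0.04 s.
5. the sprung tip, pressed in by more than 1 mm, is in the seam within 7 mm of point 3, the corner (horizontal distance between wand_point and seam_3 below 0.007 m and value of joint wand_tip above 0.001 m and z of wand_point in the frame of shield_block below 0.034 m), for 0.04 s.
6. the sprung tip, pressed in by more than 1 mm, is in the seam within 7 mm of point 4 (horizontal distance between wand_point and seam_4 below 0.007 m and value of joint wand_tip above 0.001 m and z of wand_point in the frame of shield_block below 0.034 m), for 0.04 s.
7. the sprung tip, pressed in by more than 1 mm, is in the seam within 7 mm of point 5 (horizontal distance between wand_point and seam_5 below 0.007 m and value of joint wand_tip above 0.001 m and z of wand_point in the frame of shield_block below 0.034 m), for 0.04 s.
8. the sprung tip, pressed in by more than 1 mm, is in the seam within 7 mm of point 6 (horizontal distance between wand_point and seam_6 below 0.007 m and value of joint wand_tip above 0.001 m and z of wand_point in the frame of shield_block below 0.034 m), for 0.04 s.
9. the sprung tip, pressed in by more than 1 mm, is in the seam within 7 mm of point 7, near the open end (horizontal distance between wand_point and seam_7 below 0.007 m and value of joint wand_tip above 0.001 m and z of wand_point in the frame of shield_block below 0.034 m), for 0.04 s.
10. the wand, still held, is lowered until its tip centre is within 20 mm of the cup's underside (horizontal distance between wand_point and used_cup below 0.033 m and z of wand_point in the frame of used_cup below 0.02 m and contact force between the fingers and wand above 0.5 N), for 0.1 s.
At the end, for the whole second after the job is handed in: Wand released, at rest in the cup, its tip centre under 30 mm above the cup's underside and within 33 mm of its axis; cup upright (0.1 rad) and within 40 mm of its start; the round-knobbed wand within 15 mm, soil beaker and jar within 20 mm of their starts (horizontal distance between wand_point and used_cup below 0.033 m and z of wand_point in the frame of used_cup below 0.03 m and linear speed of wand below 0.03 m/s and angle between used_cup's own z axis and vertical below 0.1 rad and contact force between the fingers and wand below 0.1 N and distance of round_wand from where it was at the start of the episode below 0.015 m and distance of each of soil_beaker, sample_jar from where it was at the start of the episode below 0.02 m and distance of used_cup from where it was at the start of the episode below 0.04 m); the robot touches nothing.
It fails at once if the wand moves faster than 0.09 m/s while it touches the block between the two ends of the seam (contact force between wand and shield_block above 0.3 N and linear speed of wand above 0.09 m/s and horizontal distance between wand_point and seam_0 above 0.012 m and horizontal distance between wand_point and seam_7 above 0.025 m and y of wand_point in the frame of shield_block above -0.05 m).
It fails at once if the wand is pressed on the block with more than 25 N (contact force between wand and shield_block above 25 N).
It fails at once if the round-knobbed wand is moved by more than 15 mm (distance of round_wand from where it was at the start of the episode above 0.015 m).
It fails at once if the soil beaker or the jar is moved by more than 20 mm (distance of any of soil_beaker, sample_jar from where it was at the start of the episode above 0.02 m).
It fails at once if the cup is moved by more than 40 mm (distance of used_cup from where it was at the start of the episode above 0.04 m).
It also fails if it takes over 72 s, if anything falls off the work surface, if the arm or the gripper's body presses on something with over 40 N, if the wrist force passes 120 N, or if a joint passes its speed limit or range.

### The arm

A 6-joint arm with a two-finger parallel gripper is mounted at the origin on a cart in front of the work surface, level with it; the furniture and walls round the work are solid. World frame = base frame: x ahead of the robot, y to its left, z up, the work surface at z = 0. Lengths are in m, angles in degrees, forces in N, time in s.
With the tool pointing down it reaches from about 0.4 to 0.825 m from the base axis. Payload 7 kg.
Tool frame: the origin (TCP) lies midway between the tips of the shut fingers; the grasp point (between the pads) lies 19 mm behind it (r.grasp_offset is the distance from the TCP to the grasp point, in m); z points along the fingers, x is the direction in which the jaws open and shut, and the axes are right-handed (so a half turn about z gives the same grasp; the last joint's range is limited). The gripper opens to 88 mm and grips with 3 to 60 N. Pads are 19 mm wide; open, the fingers measure 130 mm over their backs; the gripper's body (78 mm by 193 mm) begins 47 mm behind the grasp point.
Start: joints at [16.507, 20.546, 0.682, 0, -70.136, -16.507], TCP at [0.675, -0, 0.227] pointing down, gripper open.
Joint ranges: [-176.03, 176.03], [-82.01, 121.73], [-58.28, 71.71], [-173.87, 95.51], [-174.79, -0.11], [-173.66, 173.66]. Speed limits (degrees/s): [136.94, 136.94, 172.46, 180, 180, 180].

### API

Orientations are given as [roll, pitch, yaw] about the fixed x, y, z axes, in that order (R = Rz(yaw) Ry(pitch) Rx(roll)).
In Python, from plant import r gives the robot as it stands.
- The arm moves only by the tool step_arm, never from a script. Its argument "deltas" is a list of rows, each a list of 7 numbers: the turn, a rotation vector about the tool's x, y, z in rad, then the shift along the tool's x, y, z in mm, then the opening, from -1 (shut) to 1 (fully open), so that 0 is half open. In form: [[ax, ay, az, x, y, z, grip], ...]. A call has 1 to 10 rows; each row shifts and turns the pose as measured when the row begins, along the tool's axes as they then stand; what a row does not reach is not made up. A row lasts 1/10 s, in which the tool goes at most 50 mm and 8.59 degrees, less where a joint would pass 70% of its speed; a pose out of reach is approached as far as the arm can. A call with a gripper value outside its range is refused whole. The fingers move at their own pace and stop on an object; "squeeze" is the grip in N (left out, the last holds). Time passes only in rows, so rows that do not move let the fingers close. It gives the time, the measured TCP pose, the force and the opening at its end, in the units of the state.
- r.get_state(): the state, without advancing time (a new reading comes with each control period).
- r.capture(name): name is "scene" or "side" or "wrist"; returns the picture (400x640x3 uint8, red, green, blue); there is no depth.
- r.camera_info(name): a dict with "vertical_fov" (degrees; the focal length in pixels is half the picture's height over the tangent of half this angle, whatever the lens; pixels are square), "cx", "cy" (the principal point, pixels), "view" (4x4, takes a point from world to camera coordinates). Camera axes: x right, y down, z forward; pixel columns grow to the right and rows downward; lengths in m; the calibration is good to about 2 mm. A picture is of the moment at which its call begins: read the wrist's pose just before it. camera_info takes no time and is no camera call; for the wrist camera it gives the pose at the moment of the call.
- r.close_job(): hands the job in, once; it reports no verdict.
The state is a dict: "time_s": time; "joints": joint angles; "qd": joint speeds; "joint_torque": joint torques, N m; "tcp_pos": TCP position; "eef_rot": TCP orientation; "contact_force": force on the tool from outside, world axes, zero at the start; "moment": the same for the moment, N m; "gripper_width": finger opening in m.
Only numpy, scipy, OpenCV 4.12 (cv2) and the standard library are available. Lean on these libraries where they do the work, as an engineer would, in place of code of your own. Each camera call takes 0.05 s, during which the arm holds its last target.

## Working session

There is one attempt and no reset: what is moved stays moved. The work goes in short steps, Python scripts to look and compute and a tool call to move; the robot and the scene stay as the last step left them, time stands still between calls to the robot, and variables do not carry over. Pictures are saved under pics/ and viewed, and the job is handed in when it is done.

Besides the shell and the picture viewer there is one more tool, called after ">>>" in YAML: its name, and indented under it one key for each argument. step_arm: Moves the arm, as the interface text tells. Its arguments: {"type":"object","properties":{"deltas":{"type":"array","items":{"type":"array","items":{"type":"number"}}},"squeeze":{"type":"number"}},"required":["deltas"]}

```bash
mkdir -p pics; ls; cat > h.py <<'E'
import numpy as np, cv2
from plant import r
def snap(cam,name):
    im=r.capture(cam); cv2.imwrite(f'pics/{name}.png',im[:,:,::-1]); return im
def K(info,h=400):
    f=h/2/np.tan(np.radians(info['vertical_fov']/2)); return f
def ray(cam,u,v,info=None):
    i=info or r.camera_info(cam); f=K(i); V=np.array(i['view']); R=V[:3,:3];t=V[:3,3]
    d=R.T@np.array([(u-i['cx'])/f,(v-i['cy'])/f,1]); return -R.T@t,d
def onz(cam,u,v,z,info=None):
    o,d=ray(cam,u,v,info); return o+d*(z-o[2])/d[2]
def proj(cam,p,info=None):
    i=info or r.camera_info(cam); f=K(i); V=np.array(i['view']); q=V[:3,:3]@np.array(p)+V[:3,3]
    return np.array([i['cx']+f*q[0]/q[2],i['cy']+f*q[1]/q[2]])
def tri(c1,uv1,c2,uv2):
    o1,d1=ray(c1,*uv1);o2,d2=ray(c2,*uv2)
    d1/=np.linalg.norm(d1);d2/=np.linalg.norm(d2)
    A=np.c_[d1,-d2];s=np.linalg.lstsq(A,o2-o1,rcond=None)[0]
    a=o1+d1*s[0];b=o2+d2*s[1];return (a+b)/2,np.linalg.norm(a-b)
E
python3 - <<'E'
from h import *
print(r.get_state())
for c in('scene','side','wrist'):
    i=r.camera_info(c);print(c,i); snap(c,c+'0')
E
```

```text
pics
{'time_s': 0.0, 'joints': array([ 1.65089431e+01,  2.05915424e+01,  6.32578032e-01, -2.00074145e-02,
       -7.01358689e+01, -1.65087960e+01]), 'qd': array([ 0.03572929, -0.03170592,  0.0934439 ,  0.09854364,  0.02152784,
       -0.0114168 ]), 'joint_torque': array([-8.00930356e-04, -5.82726967e+01,  2.93058443e+01,  6.99745238e+00,
        6.93249181e-03, -2.06530804e-04]), 'tcp_pos': array([ 6.74499159e-01, -7.07063908e-06,  2.25612753e-01]), 'eef_rot': array([-1.79991082e+02, -9.62688232e-02,  1.79993326e+02]), 'contact_force': array([-0.07193471,  0.87640324,  0.27373592]), 'moment': array([0.00442425, 0.01383088, 0.02314691]), 'gripper_width': 0.08779723231297545}
scene {'vertical_fov': 47.68179306717387, 'cx': 322.7425653104206, 'cy': 206.48623382553487, 'view': array([[ 0.59303577, -0.80497382,  0.01804806, -0.27122852],
       [-0.37817615, -0.29825663, -0.8763708 ,  0.27794862],
       [ 0.7108385 ,  0.51289389, -0.48129875,  0.81116608],
       [ 0.        ,  0.        ,  0.        ,  1.        ]])}
side {'vertical_fov': 56.550327867669964, 'cx': 314.5894347173229, 'cy': 200.49183230334626, 'view': array([[-0.99253205, -0.1218783 , -0.0050797 ,  0.52860918],
       [-0.04043087,  0.3679717 , -0.92895757,  0.0927226 ],
       [ 0.11508895, -0.92181479, -0.37015135,  0.90531221],
       [ 0.        ,  0.        ,  0.        ,  1.        ]])}
wrist {'vertical_fov': 68.98114552326543, 'cx': 318.64311275022004, 'cy': 197.77515754880957, 'view': array([[-9.99999405e-01, -1.08505274e-03,  1.11728883e-04,
         6.75084457e-01],
       [-1.00908475e-03,  9.59125058e-01,  2.82980750e-01,
        -3.38785488e-02],
       [-4.14211010e-04,  2.82980469e-01, -9.59125582e-01,
         3.90780614e-01],
       [ 0.00000000e+00,  0.00000000e+00,  0.00000000e+00,
         1.00000000e+00]])}
```

View pics/scene0.png

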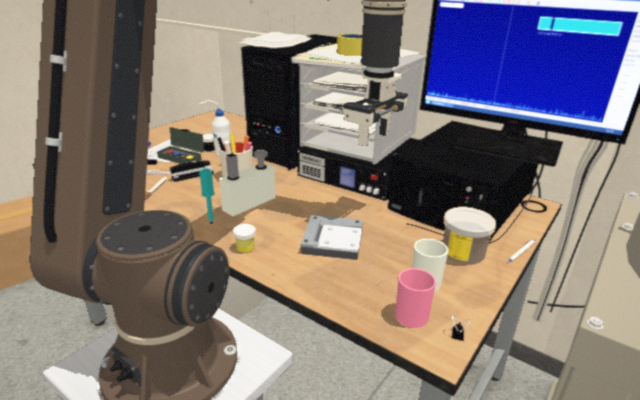

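View pics/side0.png

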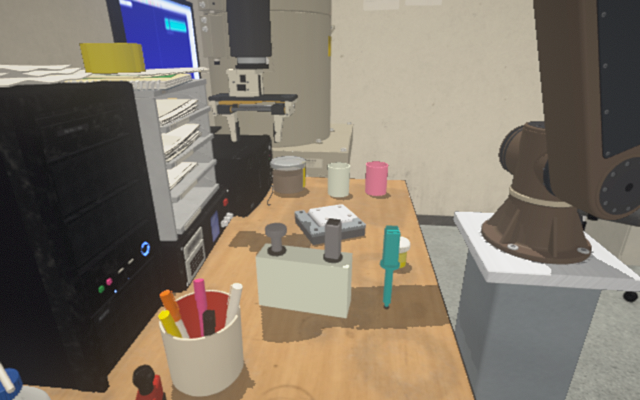

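View pics/wrist0.png

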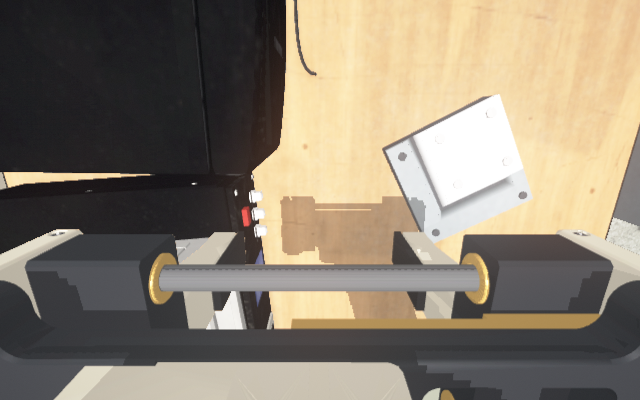

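The scene view shows the holder at (248,188) with the grey square handle at (232,165) and the round knob at (261,157). It also shows the block (333,236), white cup (430,263), beaker (468,235), jar (245,238), and the pink and turquoise look-alikes. In the wrist view the block is at (458,165). I'll zoom in.

```bash
python3 - <<'E'
import cv2
a=cv2.imread('pics/scene0.png');b=cv2.imread('pics/side0.png');w=cv2.imread('pics/wrist0.png')
def crop(im,x0,y0,x1,y1,s,n): cv2.imwrite('pics/'+n,cv2.resize(im[y0:y1,x0:x1],None,fx=s,fy=s,interpolation=cv2.INTER_CUBIC))
crop(a,195,130,295,230,6,'c1.png');crop(b,240,200,420,330,4,'c2.png')
crop(a,380,190,510,300,6,'c3.png');crop(b,260,150,400,250,5,'c4.png')
crop(w,370,80,545,250,4,'c5.png')
E
```

```text
(no output)
```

View pics/c1.png

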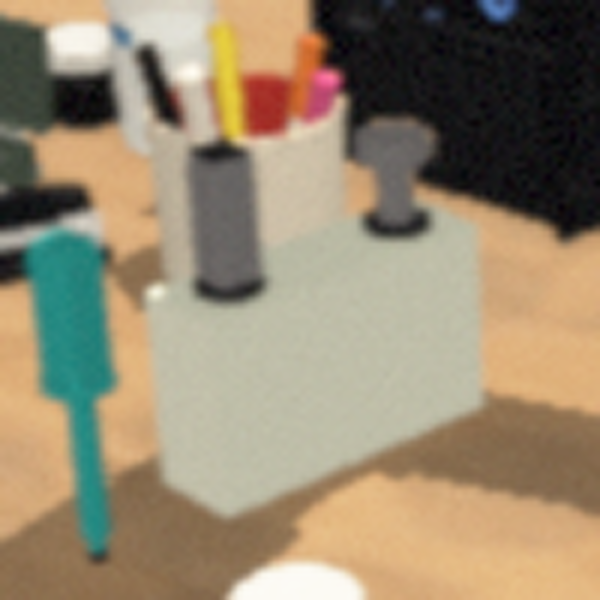

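View pics/c2.png

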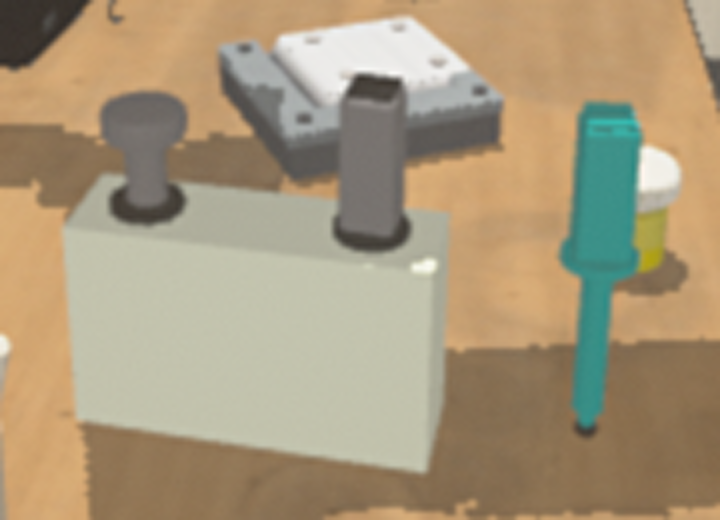

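View pics/c3.png

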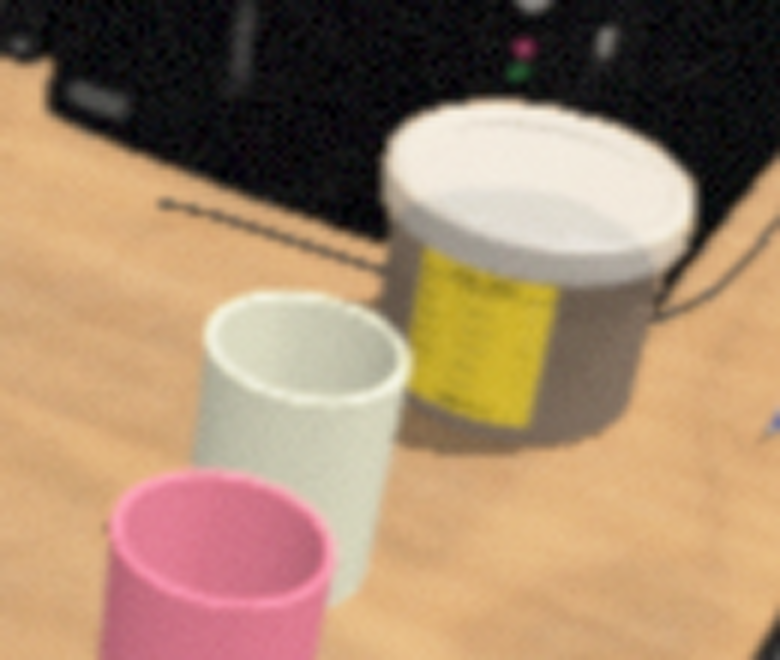

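View pics/c4.png

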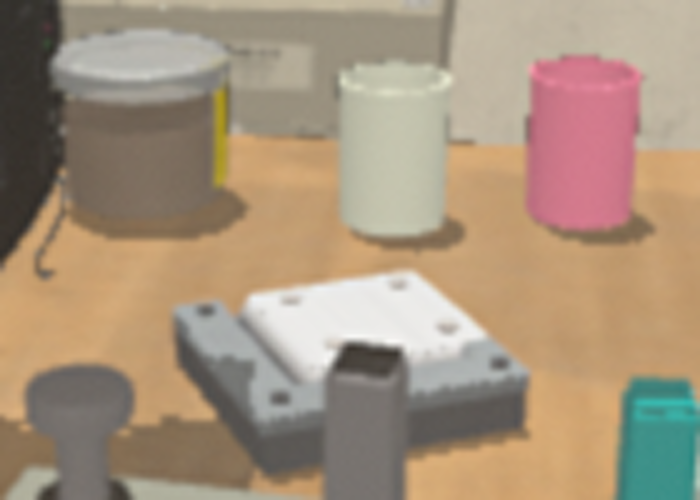

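View pics/c5.png

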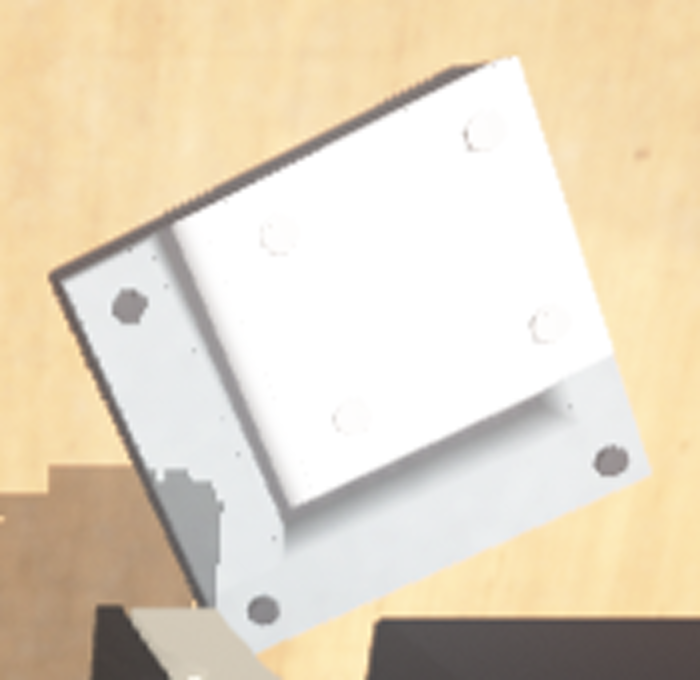

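The wrist view gives the block's top corners at about (383,149), (500,95), (532,199) and (432,242). The closed end is near (510,177), the corner near (441,209), and the open end near (412,139).

```bash
python3 - <<'E'
from h import *
import json
np.set_printoptions(precision=4,suppress=True)
c=[(382.8,149),(500,95),(532.5,198.5),(432.5,242)]
P=[onz('wrist',u,v,.032) for u,v in c]
for p in P: print(p)
print('sides',[np.linalg.norm(P[i]-P[(i+1)%4]) for i in range(4)])
print('closed/corner/open',[onz('wrist',u,v,.024)[:2] for u,v in [(510,178),(441,211),(411.5,139)]])
# handle top: scene & side
def s1(x,y):return (195+x/6,130+y/6)
def s2(x,y):return (240+x/4,200+y/4)
print('handletop',tri('scene',s1(221,155),'side',s2(376,87)))
print('handle base/collar',tri('scene',s1(230,288),'side',s2(371,232)))
print('knobtop',tri('scene',s1(396,135),'side',s2(144,108)))
print('collar knob',tri('scene',s1(396,222),'side',s2(147,203)))
def s3(x,y):return (380+x/6,190+y/6)
def s4(x,y):return (260+x/5,150+y/5)
print('cup rim',tri('scene',s3(308,347),'side',s4(396,78)), onz('scene',*s3(308,347),.095),onz('side',*s4(396,78),.095))
print('pink rim',tri('scene',s3(221,537),'side',s4(585,73)))
print('beaker top',tri('scene',s3(540,178),'side',s4(142,55)))
print('turq top',tri('scene',s1(67,245),'side',s2(610,115)))
print('jar top',tri('scene',(245,231),'side',(403,242)),onz('scene',245,231,.055))
print('holder corners side',[onz('side',*s2(*q),.1)[:2] for q in [(65,228),(103,173),(448,213),(432,267)]])
E
```

```text
[ 0.5981 -0.0346  0.032 ]
[ 0.468  -0.0961  0.032 ]
[0.405  0.0273 0.032 ]
[0.5246 0.0874 0.032 ]
sides [np.float64(0.14387490383946724), np.float64(0.13850711619362335), np.float64(0.13385971009262662), np.float64(0.1424058956208051)]
closed/corner/open [array([0.433 , 0.0026]), array([0.5151, 0.0468]), array([ 0.5621, -0.0458])]
handletop (array([0.462 , 0.3121, 0.1666]), np.float64(0.00174770063823867))
handle base/collar (array([0.4629, 0.3147, 0.0997]), np.float64(0.0015283893669401495))
knobtop (array([0.5624, 0.3011, 0.1469]), np.float64(0.002833444826176406))
collar knob (array([0.5623, 0.3036, 0.1015]), np.float64(0.001935499495935676))
cup rim (array([ 0.4877, -0.2654,  0.0934]), np.float64(0.003745918362200548)) [ 0.4886 -0.2659  0.095 ] [ 0.486  -0.2548  0.095 ]
pink rim (array([ 0.369 , -0.2893,  0.093 ]), np.float64(0.0029055640604064912))
beaker top (array([ 0.6542, -0.2893,  0.0963]), np.float64(0.0021807788974456724))
turq top (array([0.3671, 0.3075, 0.1569]), np.float64(0.0024588842476071914))
jar top (array([0.3302, 0.1471, 0.0528]), np.float64(0.011470868264842614)) [0.3354 0.1457 0.055 ]
holder corners side [array([0.5921, 0.3276]), array([0.588 , 0.2776]), array([0.4303, 0.2963]), array([0.4355, 0.3409])]
```

>>> step_arm:
  deltas:
    - [0,0,0,35,14,-5,1]
    - [0,0,0,35,14,-5,1]
    - [0,0,0,35,14,-5,1]
    - [0,0,0,35,14,-5,1]
    - [0,0,0,35,14,-5,1]
    - [0,0,0,0,0,0,1]
    - [0,0,0,0,0,0,1]

```text
time_s: 0.85
tcp_pos: [0.4924, 0.0712, 0.2477]
eef_rot: [-179.9, -0.4, 179.9]
contact_force: [1.0, -0.7, -0.4]
gripper_width: 0.0875
```

```bash
python3 - <<'E'
from h import *
import pickle
i=r.camera_info('wrist'); print(r.get_state()['tcp_pos'],r.get_state()['qd'])
im=snap('wrist','w1'); pickle.dump(i,open('w1.pkl','wb'))
E
```

```text
[0.49242615 0.07118215 0.24773689] [ 1.21973021 -2.23301614 -1.16829999 -0.42283495 -0.41036778 -0.98665593]
```

View pics/w1.png

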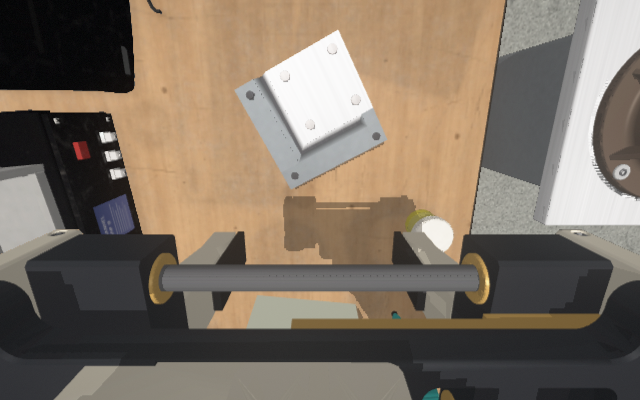

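The block is fully in view at about (310,110), with its corners near (236,90), (338,32), (384,140) and (292,188). Next I'll fit its outline.

```bash
python3 - <<'E'
import cv2
w=cv2.imread('pics/w1.png')
x0,y0,x1,y1=225,20,400,200
cv2.imwrite('pics/w1c.png',cv2.resize(w[y0:y1,x0:x1],None,fx=4,fy=4,interpolation=cv2.INTER_CUBIC)[:600])
cv2.imwrite('pics/w1c.png',cv2.resize(w[20:195,225:400],None,fx=3.4,fy=3.4,interpolation=cv2.INTER_CUBIC))
E
```

```text
(no output)
```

View pics/w1c.png

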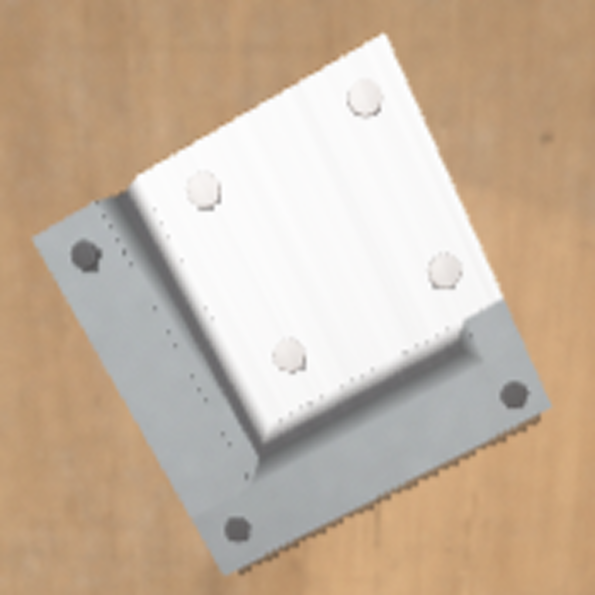

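```bash
cat > blk.py <<'E'
from h import *
import pickle
np.set_printoptions(precision=4,suppress=True)
i=pickle.load(open('w1.pkl','rb'))
f=lambda x,y:(225+(x+.5)/3.4-.5,20+(y+.5)/3.4-.5)
P=np.array([onz('wrist',*f(*q),.032,i)[:2] for q in [(33,240),(386,33),(550,407),(226,574)]])
print(P,[np.linalg.norm(P[k]-P[(k+1)%4]) for k in range(4)])
# block-frame corners: left=(70,-70), top=(-70,-70), right=(-70,70), bottom=(70,70)
B=np.array([[70,-70],[-70,-70],[-70,70],[70,70]])/1000
c=P.mean(0);H=B.T@(P-c);U,S,Vt=np.linalg.svd(H);R=Vt.T@np.diag([1,np.linalg.det(Vt.T@U.T)])@U.T
print('centre',c,'yaw',np.degrees(np.arctan2(R[1,0],R[0,0])),'res mm',1000*(P-c-(R@B.T).T))
S=[(-45,35),(35,35),(35,-50),(35,-70)]
for s in S:
    p=c+R@np.array(s)/1000; print(s,p, 'px',proj('wrist',[*p,.022],i))
print('floor seen',[onz('wrist',*f(*q),.022,i)[:2] for q in [(463,343),(258,450),(118,197)]])
# screws
E
python3 blk.py
```

```text
[[ 0.5934 -0.0315]
 [ 0.4692 -0.0971]
 [ 0.4057  0.027 ]
 [ 0.5282  0.0911]] [np.float64(0.14045534758041608), np.float64(0.13944234098963498), np.float64(0.1382150447363033), np.float64(0.13884900228142877)]
centre [ 0.4991 -0.0026] yaw 27.633295506108972 res mm [[-0.2249  0.6661]
 [-0.3817 -0.014 ]
 [ 1.0801  0.1144]
 [-0.4735 -0.7664]]
(-45, 35) [0.443  0.0075] px [356.536  123.1964]
(35, 35) [0.5139 0.0446] px [301.6807 152.3283]
(35, -50) [ 0.5533 -0.0307] px [268.9043  91.5208]
(35, -70) [ 0.5626 -0.0484] px [260.6189  76.1494]
floor seen [array([0.4377, 0.0042]), array([0.5154, 0.0442]), array([ 0.5643, -0.0468])]
```

>>> step_arm:
  deltas:
    - [0,0,0,4,43,0,1]
    - [0,0,0,4,43,0,1]
    - [0,0,0,4,43,0,1]
    - [0,0,0,4,43,0,1]
    - [0,0,0,4,43,0,1]
    - [0,0,0,4,43,0,1]
    - [0,0,0,0,40,0,1]
    - [0,0,0,0,0,0,1]
    - [0,0,0,0,0,0,1]
    - [0,0,0,0,0,0,1]

```text
time_s: 1.9
tcp_pos: [0.4777, 0.3786, 0.2397]
eef_rot: [-179.4, -0.7, 179.2]
contact_force: [0.5, -1.1, -0.5]
gripper_width: 0.0874
```

```bash
python3 - <<'E'
from h import *
import pickle
i=r.camera_info('wrist'); print(r.get_state()['tcp_pos'],r.get_state()['eef_rot'],r.get_state()['qd'])
im=snap('wrist','w2'); pickle.dump(i,open('w2.pkl','wb'))
u,v=proj('wrist',[.4625,.313,.17],i);print(u,v)
E
```

```text
[0.4777028  0.37855455 0.23969599] [-179.42022834   -0.69374794  179.17592565] [-0.50837201  0.79141783  0.26087069  0.02818021 -0.15127187  0.27317237]
337.051995156982 128.57603502286275
```

View pics/w2.png

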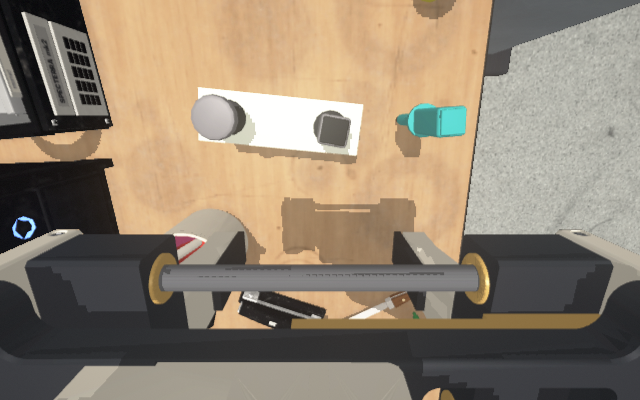

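The square handle's top shows at about (333,130), the knob at (215,117), and the turquoise decoy at (440,120). Next I'll extract the handle's square.

```bash
python3 - <<'E'
import cv2
w=cv2.imread('pics/w2.png')
cv2.imwrite('pics/w2c.png',cv2.resize(w[100:162,300:370],None,fx=8,fy=8,interpolation=cv2.INTER_CUBIC))
E
```

```text
(no output)
```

View pics/w2c.png

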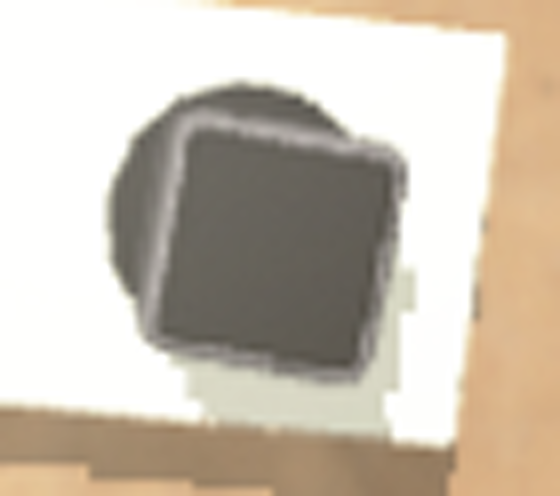

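```bash
python3 - <<'E'
from h import *
import pickle
np.set_printoptions(precision=4,suppress=True)
i=pickle.load(open('w2.pkl','rb'))
f=lambda x,y:(300+(x+.5)/8-.5,100+(y+.5)/8-.5)
P=np.array([onz('wrist',*f(*q),.17,i)[:2] for q in [(190,125),(400,160),(358,370),(158,335)]])
print(P,P.mean(0))
for k in range(4):
    d=P[(k+1)%4]-P[k];print(np.linalg.norm(d),np.degrees(np.arctan2(d[1],d[0]))%90)
# collar circle
print('collar ctr approx',onz('wrist',*f(232,210),.105,i))
print('knob',onz('wrist',215,117,.149,i))
s=r.get_state();print(s['tcp_pos'],s['eef_rot'])
E
```

```text
[[0.4729 0.303 ]
 [0.453  0.3065]
 [0.4568 0.3262]
 [0.4762 0.3225]] [0.4647 0.3145]
0.02024335659105768 80.14320166928513
0.02006604327330901 79.13787244933182
0.019773980558433824 79.41045196057222
0.0198104309630848 80.4871625045406
collar ctr approx [0.4662 0.3131 0.105 ]
knob [0.5617 0.3033 0.149 ]
[0.4777 0.3782 0.2397] [-179.4202   -0.7001  179.1555]
```

```bash
cat >> h.py <<'E'
from scipy.spatial.transform import Rotation as Ro
def delta(pos,yaw):
    s=r.get_state(); R0=Ro.from_euler('xyz',s['eef_rot'],degrees=True); R1=Ro.from_euler('xyz',[180,0,yaw],degrees=True)
    print('tcp',np.round(s['tcp_pos'],4),'rot',np.round(s['eef_rot'],2),'F',np.round(s['contact_force'],2),'w',round(s['gripper_width'],4),'t',round(s['time_s'],2))
    print('rotvec',np.round((R0.inv()*R1).as_rotvec(),4),'shift mm',np.round(1000*R0.inv().apply(np.array(pos)-s['tcp_pos']),1))
E
python3 -c "
from h import *
delta([.4645,.3138,.200],169.8)"
```

```text
tcp [0.4777 0.3782 0.2397] rot [-179.42   -0.7   179.16] F [-0.24  0.57 -1.11] w 0.0877 t 1.95
rotvec [-0.0111 -0.0114  0.1633] shift mm [ 11.7 -64.2  40.5]
```

>>> step_arm:
  deltas:
    - [-0.005,-0.005,0.08,5,-32,8,1]
    - [-0.005,-0.005,0.08,5,-32,8,1]
    - [0,0,0,0,0,8,1]
    - [0,0,0,0,0,8,1]
    - [0,0,0,0,0,0,1]
    - [0,0,0,0,0,0,1]

```text
time_s: 2.55
tcp_pos: [0.4659, 0.3087, 0.208]
eef_rot: [180.0, 0.0, 169.4]
contact_force: [0.1, 0.9, -0.1]
gripper_width: 0.0875
```

```bash
python3 -c "
from h import *
delta([.4645,.3138,.118],169.8)"
```

```text
tcp [0.4659 0.3087 0.208 ] rot [1.7996e+02 2.0000e-02 1.6936e+02] F [ 0.05  0.91 -0.05] w 0.0875 t 2.55
rotvec [ 0.0007  0.0004 -0.0076] shift mm [ 2.3  4.7 90. ]
```

>>> step_arm:
  deltas:
    - [0,0,-0.007,2.3,4.7,5,1]
    - [0,0,0,0,0,20,1]
    - [0,0,0,0,0,20,1]
    - [0,0,0,0,0,20,1]
    - [0,0,0,0,0,18,1]
    - [0,0,0,0,0,5,1]
    - [0,0,0,0,0,0,1]
    - [0,0,0,0,0,0,1]

```text
time_s: 3.35
tcp_pos: [0.4665, 0.3209, 0.1178]
eef_rot: [179.8, 0.2, 170.2]
contact_force: [0.3, 0.6, -1.2]
gripper_width: 0.0874
```

```bash
python3 -c "
from h import *
delta([.4645,.3138,.118],169.8); snap('side','s1'); snap('scene','g1')
im=cv2.imread('pics/s1.png')[180:330,220:420];cv2.imwrite('pics/s1c.png',cv2.resize(im,None,fx=4,fy=4))
im=cv2.imread('pics/g1.png')[100:230,180:310];cv2.imwrite('pics/g1c.png',cv2.resize(im,None,fx=4,fy=4))"
```

```text
tcp [0.4665 0.3209 0.1178] rot [179.77   0.18 170.2 ] F [ 0.33  0.61 -1.18] w 0.0874 t 3.35
rotvec [0.004  0.0032 0.0069] shift mm [ 0.7 -7.3 -0.3]
```

View pics/s1c.png

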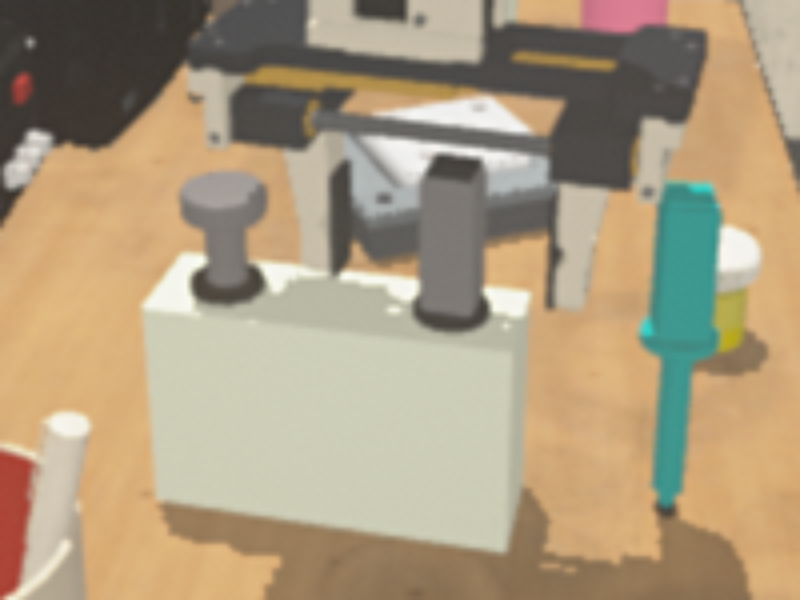

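View pics/g1c.png

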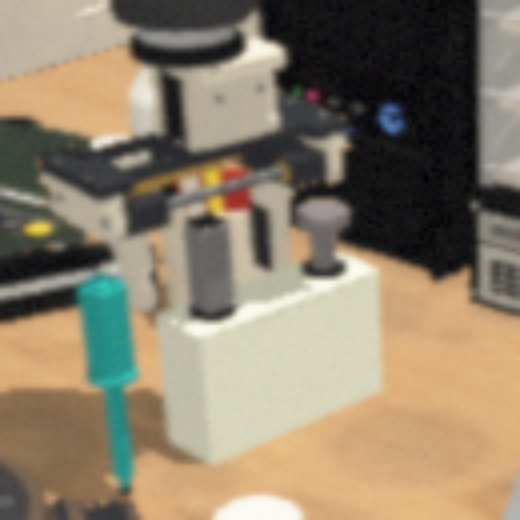

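```bash
python3 -c "
from h import *
s=r.get_state();R=Ro.from_euler('xyz',s['eef_rot'],degrees=True).as_matrix();p=s['tcp_pos']
for d in (-55,-44,0,44,55):
  q=p+R[:,0]*d/1000; print(d,q,(proj('side',q)-[220,180])*4,(proj('scene',q)-[180,100])*4)
for q in ([.4645,.3138,.170],[.4645,.3138,.105]): print((proj('side',q)-[220,180])*4,(proj('scene',q)-[180,100])*4)
"
```

```text
-55 [0.52081976 0.31154189 0.11832889] [315.29745106 261.07513383] [273.51178223 262.94014024]
-44 [0.50998082 0.31341697 0.11828978] [339.80857493 264.65886152] [260.69717372 267.14692734]
0 [0.46662508 0.32091733 0.11813337] [440.19666829 279.33642555] [208.06071555 284.42645433]
44 [0.42326934 0.32841768 0.11797695] [544.49900115 294.58628355] [153.1103794  302.46558253]
55 [0.41243041 0.33029277 0.11793785] [571.21314349 298.49211064] [138.99327317 307.09995434]
[448.16259624 159.17734357] [207.12064273 217.85135629]
[446.2781377  298.63760538] [214.5174809  305.43569203]
```

>>> step_arm:
  deltas:
    - [0.004,0.003,0.007,1.7,-7,0,1]
    - [0,0,0,0,0,0,1]
    - [0,0,0,0,0,0,1]

```text
time_s: 3.75
tcp_pos: [0.4641, 0.3144, 0.1201]
eef_rot: [179.8, 0.1, 169.8]
contact_force: [-0.5, -0.6, -0.3]
gripper_width: 0.088
```

```bash
python3 -c "
from h import *
delta([.4635,.3138,.118],169.8)"
```

```text
tcp [0.4641 0.3144 0.1201] rot [1.7981e+02 1.1000e-01 1.6975e+02] F [-0.48 -0.62 -0.33] w 0.088 t 3.75
rotvec [ 0.0032  0.0019 -0.0008] shift mm [ 0.5 -0.7  2.1]
```

Aligned. I'll close gently, with z drift corrected by 2 mm.

>>> step_arm:
  deltas:
    - [0.003,0.002,0,0,0,2,0.2]
    - [0,0,0,0,0,0,-0.3]
    - [0,0,0,0,0,0,-0.45]
    - [0,0,0,0,0,0,-0.6]
    - [0,0,0,0,0,0,-1]
    - [0,0,0,0,0,0,-1]
    - [0,0,0,0,0,0,-1]
    - [0,0,0,0,0,0,-1]
  squeeze: 10

```text
time_s: 4.55
tcp_pos: [0.4644, 0.3145, 0.1183]
eef_rot: [180.0, 0.0, 169.7]
contact_force: [0.7, 0.3, 0.7]
gripper_width: 0.0293
```

```bash
python3 -c "
from h import *
delta([.4635,.3138,.118],169.8)"
```

```text
tcp [0.4644 0.3145 0.1183] rot [1.7996e+02 1.0000e-02 1.6974e+02] F [0.66 0.26 0.7 ] w 0.0293 t 4.55
rotvec [ 0.0008  0.0001 -0.001 ] shift mm [ 0.7 -0.8  0.3]
```

>>> step_arm:
  deltas:
    - [0,0,0,0,0,0,-1]
    - [0,0,0,0,0,0,-1]
    - [0,0,0,0,0,0,-1]
    - [0,0,0,0,0,0,-1]
  squeeze: 15

```text
time_s: 4.95
tcp_pos: [0.4643, 0.3145, 0.1183]
eef_rot: [180.0, 0.0, 169.7]
contact_force: [0.2, -0.2, 1.1]
gripper_width: 0.0239
```

>>> step_arm:
  deltas:
    - [0,0,0,0,0,0,-1]
    - [0,0,0,0,0,-3,-1]
    - [0,0,0,0,0,-5,-1]
    - [0,0,0,0,0,-8,-1]
    - [0,0,0,0,0,-10,-1]
    - [0,0,0,0,0,-10,-1]
  squeeze: 30

```text
time_s: 5.55
tcp_pos: [0.4638, 0.3141, 0.1557]
eef_rot: [-179.9, -0.1, 169.7]
contact_force: [0.3, -0.3, -1.5]
gripper_width: 0.0237
```

```bash
python3 -c "
from h import *
delta([.4643,.3145,.248],169.8)"
```

```text
tcp [0.4638 0.3141 0.1557] rot [-1.7993e+02 -8.0000e-02  1.6974e+02] F [ 0.34 -0.34 -1.47] w 0.0237 t 5.55
rotvec [-0.0011 -0.0013 -0.0011] shift mm [ -0.3   0.4 -92.3]
```

>>> step_arm:
  deltas:
    - [-0.001,-0.001,0,0,0.4,-12,-1]
    - [0,0,0,0,0,-14,-1]
    - [0,0,0,0,0,-15,-1]
    - [0,0,0,0,0,-15,-1]
    - [0,0,0,0,0,-15,-1]
    - [0,0,0,0,0,-12,-1]
    - [0,0,0,0,0,-8,-1]
    - [0,0,0,0,0,0,-1]
    - [0,0,0,0,0,0,-1]

```text
time_s: 6.45
tcp_pos: [0.4637, 0.314, 0.2589]
eef_rot: [179.7, 0.2, 169.7]
contact_force: [-0.7, 0.7, -1.2]
gripper_width: 0.0238
```

```bash
python3 -c "
from h import *
delta([.443,.0075,.195],169.8); snap('side','s2'); snap('scene','g2')
"
```

```text
tcp [0.4637 0.314  0.2589] rot [1.7973e+02 1.5000e-01 1.6973e+02] F [-0.71  0.67 -1.24] w 0.0238 t 6.45
rotvec [ 0.0048  0.0026 -0.0012] shift mm [ -34.1 -305.6   62.6]
```

View pics/s2.png

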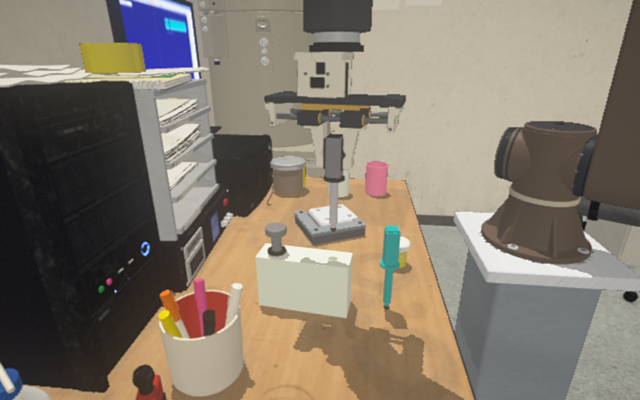

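View pics/g2.png

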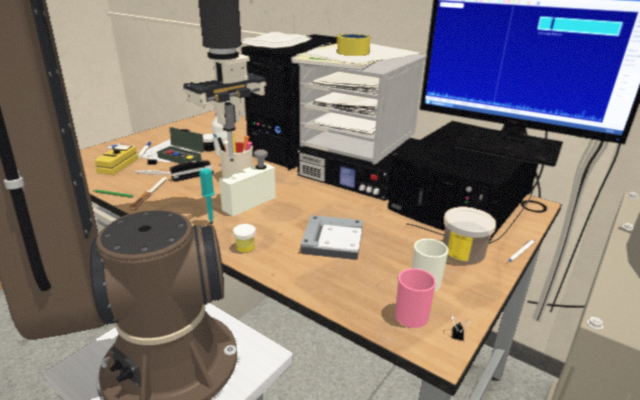

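>>> step_arm:
  deltas:
    - [0.005,0.003,0,-4,-20,0,-1]
    - [0,0,0,-4,-35,0,-1]
    - [0,0,0,-4,-38,0,-1]
    - [0,0,0,-4,-38,0,-1]
    - [0,0,0,-4,-38,0,-1]
    - [0,0,0,-4,-38,0,-1]
    - [0,0,0,-4,-38,0,-1]
    - [0,0,0,-4,-30,5,-1]
    - [0,0,0,0,-15,10,-1]
    - [0,0,0,0,0,10,-1]

```text
time_s: 7.55
tcp_pos: [0.4375, 0.0063, 0.2284]
eef_rot: [-179.4, -0.4, 169.8]
contact_force: [0.3, 1.2, -1.6]
gripper_width: 0.0238
```

```bash
python3 -c "
from h import *
delta([.443,.0075,.175],169.8)
"
```

```text
tcp [0.4375 0.0063 0.2284] rot [-179.42   -0.43  169.81] F [ 0.33  1.19 -1.61] w 0.0238 t 7.55
rotvec [-0.0102 -0.0076  0.0001] shift mm [-5.6  2.7 53.4]
```

>>> step_arm:
  deltas:
    - [-0.01,-0.007,0,-5,2.5,12,-1]
    - [0,0,0,0,0,14,-1]
    - [0,0,0,0,0,14,-1]
    - [0,0,0,0,0,8,-1]
    - [0,0,0,0,0,0,-1]
    - [0,0,0,0,0,0,-1]
    - [0,0,0,0,0,0,-1]

```text
time_s: 8.25
tcp_pos: [0.4405, 0.0066, 0.1754]
eef_rot: [-179.8, -0.3, 169.7]
contact_force: [1.4, 0.6, -0.3]
gripper_width: 0.0239
```

```bash
python3 -c "
from h import *
delta([.443,.0075,.175],169.8)
s=r.get_state();p=s['tcp_pos'];R=Ro.from_euler('xyz',s['eef_rot'],degrees=True).as_matrix()
snap('side','s3'); snap('scene','g3')
tip=p+R[:,2]*.1033; print('tip',tip,proj('side',tip),proj('scene',tip))
h=p-R[:,2]*(.019-.0023);print('grip',proj('side',h),proj('scene',h))
im=cv2.imread('pics/s3.png')[100:250,260:400];cv2.imwrite('pics/s3c.png',cv2.resize(im,None,fx=4,fy=4))
im=cv2.imread('pics/g3.png')[120:270,260:400];cv2.imwrite('pics/g3c.png',cv2.resize(im,None,fx=4,fy=4))
"
```

```text
tcp [0.4405 0.0066 0.1754] rot [-179.84   -0.29  169.71] F [ 1.35  0.63 -0.35] w 0.0239 t 8.25
rotvec [-0.0029 -0.005  -0.0015] shift mm [-2.3  1.3  0.4]
tip [0.43990529 0.00641788 0.07214295] [351.17137573 204.63192562] [316.85421087 225.72948457]
grip [352.48114505 157.69979049] [317.56422558 180.67985745]
```

View pics/s3c.png

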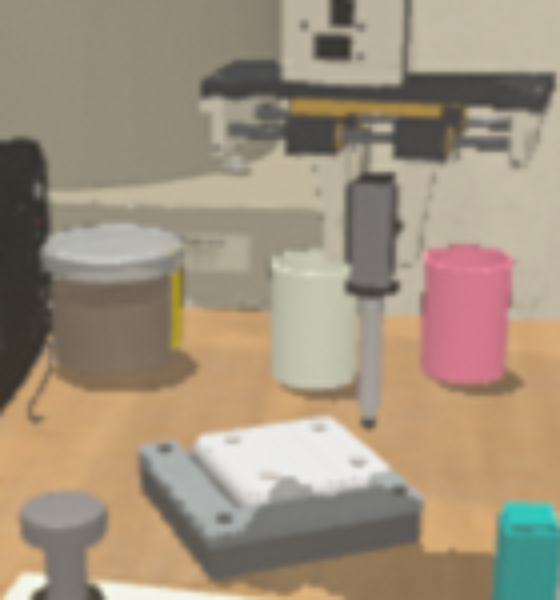

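View pics/g3c.png

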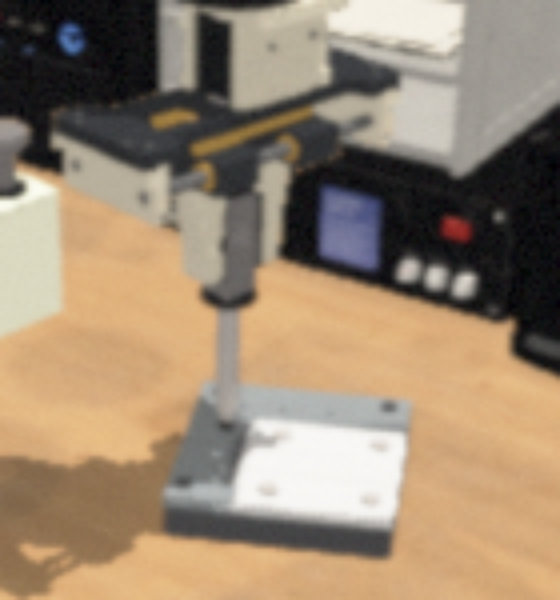

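```bash
python3 -c "
from h import *
delta([.4448,.0084,.145],169.8)
s=[];i=r.camera_info('scene')
from blk import c,R
for q in [(-45,35),(35,35),(35,-70),(70,70),(-70,70),(70,-70),(-70,-70)]:
  p=c+R@np.array(q)/1000; z=.032
  print(q,(proj('scene',[*p,z])-[260,120])*4,(proj('side',[*p,z])-[260,100])*4)
"
```

```text
tcp [0.4406 0.0067 0.1756] rot [-179.86   -0.26  169.71] F [ 0.47  0.43 -1.77] w 0.0239 t 8.35
rotvec [-0.0025 -0.0046 -0.0016] shift mm [-4.   2.5 30.6]
[[ 0.5934 -0.0315]
 [ 0.4692 -0.0971]
 [ 0.4057  0.027 ]
 [ 0.5282  0.0911]] [np.float64(0.14045534758041608), np.float64(0.13944234098963498), np.float64(0.1382150447363033), np.float64(0.13884900228142877)]
centre [ 0.4991 -0.0026] yaw 27.633295506108972 res mm [[-0.2249  0.6661]
 [-0.3817 -0.014 ]
 [ 1.0801  0.1144]
 [-0.4735 -0.7664]]
(-45, 35) [0.443  0.0075] px [356.536  123.1964]
(35, 35) [0.5139 0.0446] px [301.6807 152.3283]
(35, -50) [ 0.5533 -0.0307] px [268.9043  91.5208]
(35, -70) [ 0.5626 -0.0484] px [260.6189  76.1494]
floor seen [array([0.4377, 0.0042]), array([0.5154, 0.0442]), array([ 0.5643, -0.0468])]
(-45, 35) [228.3113 476.0787] [357.6362 477.8676]
(35, 35) [248.2373 410.5441] [239.4527 497.6396]
(35, -70) [408.6393 425.6883] [182.6585 435.2384]
(70, 70) [204.8409 379.4728] [205.5418 530.9516]
(-70, 70) [164.6154 492.5297] [419.0938 493.8479]
(70, -70) [412.6729 398.7031] [133.112  442.7011]
(-70, -70) [395.1774 515.7511] [324.7646 413.8345]
```

```bash
python3 -c "
from h import *
from blk import c,R
im=cv2.imread('pics/scene0.png')[200:270,290:380];im=cv2.resize(im,None,fx=8,fy=8,interpolation=cv2.INTER_CUBIC)
for q in [(70,70),(-70,70),(-70,-70),(70,-70),(-45,35),(35,35),(35,-70)]:
  p=c+R@np.array(q)/1000; u=(proj('scene',[*p,.032])-[290,200])*8+3.5
  cv2.circle(im,tuple(int(x) for x in u),4,(0,0,255),1)
cv2.imwrite('pics/b0.png',im)
im=cv2.imread('pics/side0.png')[190:255,285:375];im=cv2.resize(im,None,fx=8,fy=8,interpolation=cv2.INTER_CUBIC)
for q in [(70,70),(-70,70),(-70,-70),(70,-70),(-45,35),(35,35),(35,-70)]:
  p=c+R@np.array(q)/1000; u=(proj('side',[*p,.032])-[285,190])*8+3.5
  cv2.circle(im,tuple(int(x) for x in u),4,(0,0,255),1)
cv2.imwrite('pics/b1.png',im)
">/dev/null
```

```text
(no output)
```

View pics/b0.png

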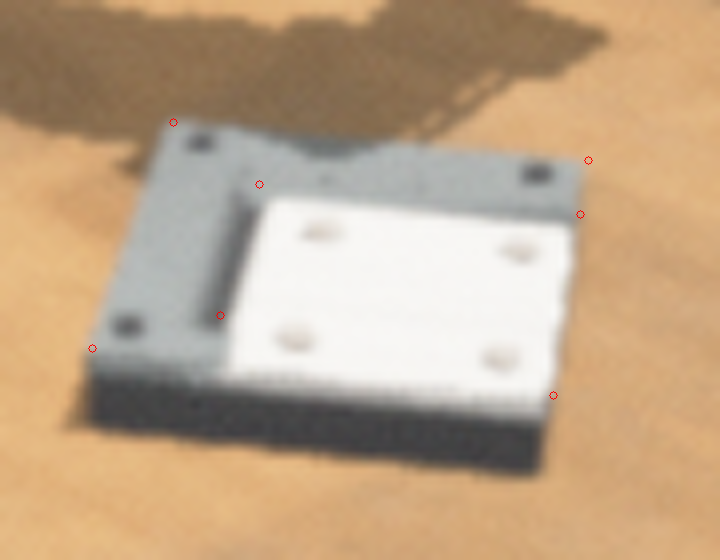

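View pics/b1.png

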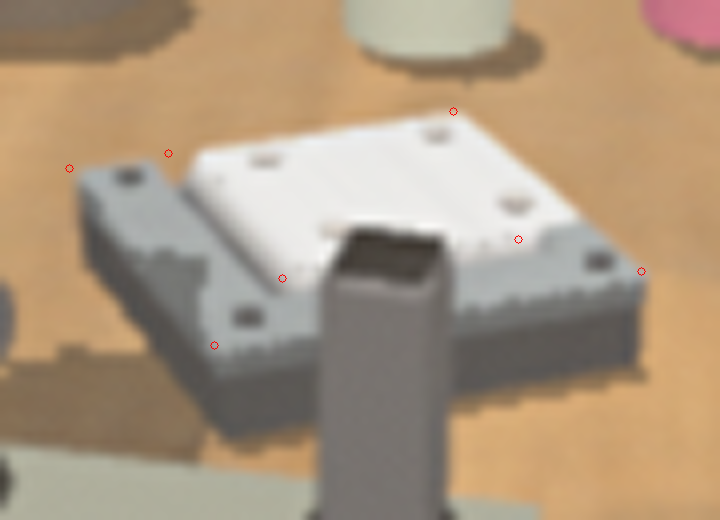

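>>> step_arm:
  deltas:
    - [-0.0025,-0.0046,-0.0016,-4,2.5,6,-1]
    - [0,0,0,0,0,8,-1]
    - [0,0,0,0,0,8,-1]
    - [0,0,0,0,0,4,-1]
    - [0,0,0,0,0,0,-1]
    - [0,0,0,0,0,0,-1]

```text
time_s: 8.95
tcp_pos: [0.4456, 0.0087, 0.1476]
eef_rot: [180.0, 0.1, 169.8]
contact_force: [0.1, 0.5, -0.0]
gripper_width: 0.0238
```

```bash
python3 -c "
from h import *
delta([.4445,.0082,.127],169.8)"
```

```text
tcp [0.4456 0.0087 0.1476] rot [1.7996e+02 6.0000e-02 1.6981e+02] F [ 0.06  0.51 -0.02] w 0.0238 t 8.95
rotvec [0.0006 0.0011 0.0002] shift mm [ 1.  -0.7 20.6]
```

>>> step_arm:
  deltas:
    - [0,0,0,1,-0.7,4,-1]
    - [0,0,0,0,0,4,-1]
    - [0,0,0,0,0,3,-1]
    - [0,0,0,0,0,2,-1]
    - [0,0,0,0,0,0,-1]
    - [0,0,0,0,0,0,-1]

```text
time_s: 9.55
tcp_pos: [0.4446, 0.0082, 0.1338]
eef_rot: [179.9, 0.1, 169.8]
contact_force: [0.2, -0.5, -1.7]
gripper_width: 0.0238
```

```bash
python3 -c "
from h import *
delta([.4445,.0082,.127],169.8)"
```

```text
tcp [0.4446 0.0082 0.1338] rot [1.7994e+02 1.0000e-01 1.6981e+02] F [ 0.23 -0.48 -1.73] w 0.0238 t 9.55
rotvec [0.001  0.0017 0.0002] shift mm [ 0.1 -0.   6.8]
```

>>> step_arm:
  deltas:
    - [0.001,0.0015,0,0,0,2,-1]
    - [0,0,0,0,0,2,-1]
    - [0,0,0,0,0,0,-1]

```text
time_s: 9.85
tcp_pos: [0.4449, 0.0083, 0.1298]
eef_rot: [180.0, 0.0, 169.8]
contact_force: [-1.5, 0.9, -0.9]
gripper_width: 0.0242
```

>>> step_arm:
  deltas:
    - [0,0,0,0,0,1.5,-1]
    - [0,0,0,0,0,1.5,-1]
    - [0,0,0,0,0,0,-1]
    - [0,0,0,0,0,0,-1]

```text
time_s: 10.25
tcp_pos: [0.4449, 0.0084, 0.1268]
eef_rot: [180.0, 0.0, 169.8]
contact_force: [-0.1, 0.3, 1.4]
gripper_width: 0.0239
```

```bash
python3 -c "
from h import *
delta([.4445,.0082,.127],169.8)"
```

```text
tcp [0.4449 0.0084 0.1268] rot [1.7997e+02 4.0000e-02 1.6982e+02] F [-0.12  0.26  1.4 ] w 0.0239 t 10.25
rotvec [0.0005 0.0007 0.0004] shift mm [ 0.3 -0.3 -0.2]
```

```bash
python3 -c "
from h import *
F=[]
snap('side','s4');F.append(r.get_state()['contact_force']); snap('scene','g4');F.append(r.get_state()['contact_force'])
print(F)
im=cv2.imread('pics/s4.png')[150:250,290:390];a=cv2.resize(im,None,fx=4,fy=4)
im=cv2.imread('pics/g4.png')[170:270,280:380];b=cv2.resize(im,None,fx=4,fy=4)
cv2.imwrite('pics/sg4.png',np.hstack([a,b]))
"
```

```text
[array([-0.37818485,  0.32341618,  0.81367176]), array([-0.23896827,  1.18687247,  0.190886  ])]
```

View pics/sg4.png

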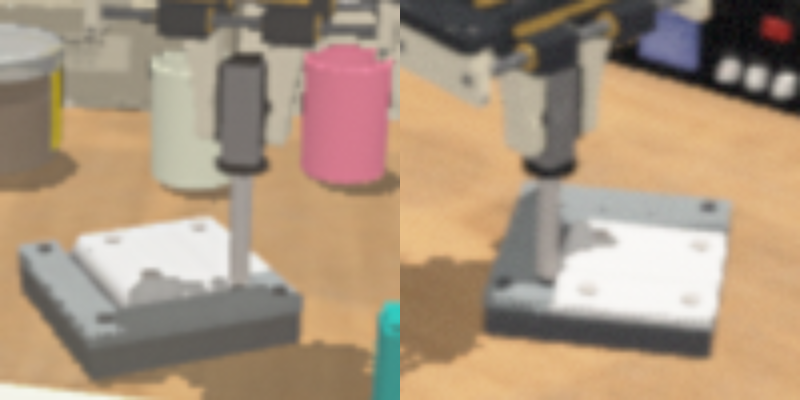

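>>> step_arm:
  deltas:
    - [0,0,0,1.2,-0.9,0,-1]
    - [0,0,0,1.2,-0.9,0,-1]
    - [0,0,0,0,0,0,-1]

```text
time_s: 10.65
tcp_pos: [0.4437, 0.0079, 0.1276]
eef_rot: [179.8, 0.2, 169.8]
contact_force: [-0.4, 1.0, 0.1]
gripper_width: 0.0237
```

```bash
cat > w.py <<'E'
from h import *
np.set_printoptions(precision=4,suppress=True)
c=np.array([.4991,-.0026]);y=np.radians(27.63)
def rep(bx,by,z=.1267):
    s=r.get_state();d=s['tcp_pos'][:2]-c
    R=np.array([[np.cos(y),-np.sin(y)],[np.sin(y),np.cos(y)]])
    F=s['contact_force'];print('block xy mm',1000*R.T@d,'F block',R.T@F[:2],F[2])
    delta([*(c+R@np.array([bx,by])/1000),z],169.8)
E
python3 -c "
from w import *
rep(-25,35)"
```

```text
block xy mm [-44.2166  35.0342] F block [0.0813 1.0902] 0.058928650775796065
tcp [0.4437 0.0079 0.1276] rot [179.84   0.22 169.84] F [-0.43  1.    0.06] w 0.0237 t 10.65
rotvec [0.0028 0.0039 0.0006] shift mm [-15.2  11.7   0.9]
```

>>> step_arm:
  deltas:
    - [0.0025,0.0035,0,1.5,-1.1,1,-1]
    - [0,0,0,0.8,-0.6,0.5,-1]
    - [0,0,0,0,0,0,-1]

```text
time_s: 10.95
tcp_pos: [0.4421, 0.0071, 0.1265]
eef_rot: [179.9, 0.1, 169.9]
contact_force: [0.4, 1.7, 0.2]
gripper_width: 0.0237
```

```bash
python3 -c "
from w import *
rep(-22,35)"
```

```text
block xy mm [-46.0153  35.0456] F block [1.13   1.3615] 0.24502967764690775
tcp [0.4421 0.0071 0.1265] rot [179.91   0.14 169.86] F [0.37 1.73 0.25] w 0.0237 t 10.95
rotvec [0.0016 0.0025 0.001 ] shift mm [-19.   14.7  -0.1]
```

Now the draw along +x.

>>> step_arm:
  deltas:
    - [0.0015,0.0025,0,-1.9,1.5,0.2,-1]
    - [0,0,0,-1.9,1.5,0,-1]
    - [0,0,0,-1.9,1.5,0,-1]
    - [0,0,0,-1.9,1.5,0,-1]
    - [0,0,0,-1.9,1.5,0,-1]
    - [0,0,0,-1.9,1.5,0,-1]
    - [0,0,0,-1.9,1.5,0,-1]
    - [0,0,0,-1.9,1.5,0,-1]

```text
time_s: 11.75
tcp_pos: [0.454, 0.0134, 0.1235]
eef_rot: [-179.5, -0.7, 169.8]
contact_force: [-3.6, -0.6, 0.9]
gripper_width: 0.0241
```

```bash
python3 -c "
from w import *
rep(0,35)"
```

```text
block xy mm [-32.5369  35.0744] F block [-3.4941  1.1584] 0.9497853873531901
tcp [0.454  0.0134 0.1235] rot [-179.5    -0.73  169.77] F [-3.63 -0.59  0.95] w 0.0241 t 11.75
rotvec [-0.0088 -0.0127 -0.0004] shift mm [-25.7  19.9  -3.7]
```

```bash
cat >> w.py <<'E'
    R3=Ro.from_euler('xyz',s['eef_rot'],degrees=True).as_matrix(); t=s['tcp_pos']+R3[:,2]*.1033
    print('tip unpressed block',1000*R.T@(t[:2]-c),'z',t[2],'compr',28-1000*t[2])
E
python3 -c "
from w import *
rep(0,35)"
```

```text
block xy mm [-32.5369  35.0744] F block [-3.4941  1.1584] 0.9497853873531901
tcp [0.454  0.0134 0.1235] rot [-179.5    -0.73  169.77] F [-3.63 -0.59  0.95] w 0.0241 t 11.75
rotvec [-0.0088 -0.0127 -0.0004] shift mm [-25.7  19.9  -3.7]
tip unpressed block [-34.1266  35.1609] z 0.020255058218413904 compr 7.744941781586096
```

>>> step_arm:
  deltas:
    - [-0.004,-0.006,0,-1.9,1.5,-1.2,-1]
    - [-0.004,-0.006,0,-1.9,1.5,-1.2,-1]
    - [-0.0011,-0.0016,0,-1.9,1.5,-0.6,-1]
    - [-0.0011,-0.0016,0,-1.9,1.5,-0.4,-1]

```text
time_s: 12.15
tcp_pos: [0.4638, 0.0186, 0.1272]
eef_rot: [179.8, 0.3, 169.8]
contact_force: [-1.1, -0.9, 0.8]
gripper_width: 0.0236
```

```bash
python3 -c "
from w import *
rep(0,35)"
```

```text
block xy mm [-21.4655  35.2017] F block [-1.4011 -0.2868] 0.8061419453123065
tcp [0.4638 0.0186 0.1272] rot [179.83   0.26 169.78] F [-1.11 -0.9   0.81] w 0.0236 t 12.15
rotvec [ 0.0029  0.0046 -0.0004] shift mm [-17.1  13.    0.7]
tip unpressed block [-20.9052  35.1458] z 0.023946008788390524 compr 4.053991211609475
```

>>> step_arm:
  deltas:
    - [0.002,0.003,0,-1.9,1.5,0.3,-1]
    - [0,0,0,-1.9,1.5,0,-1]
    - [-0.001,-0.0015,0,-1.9,1.5,-0.3,-1]
    - [-0.001,-0.0015,0,-1.9,1.5,-0.3,-1]
    - [-0.001,-0.0015,0,-1.9,1.5,-0.3,-1]

```text
time_s: 12.65
tcp_pos: [0.4765, 0.0253, 0.1283]
eef_rot: [179.7, 0.5, 169.8]
contact_force: [-1.0, -0.9, -0.0]
gripper_width: 0.0237
```

```bash
python3 -c "
from w import *
rep(20,35)"
```

```text
block xy mm [-7.0658 35.2075] F block [-1.312  -0.3726] -0.04505889266395059
tcp [0.4765 0.0253 0.1283] rot [179.71   0.47 169.8 ] F [-0.99 -0.94 -0.05] w 0.0237 t 12.65
rotvec [ 0.0051  0.0082 -0.    ] shift mm [-21.5  16.4   1.9]
tip unpressed block [-6.0782 35.1041] z 0.025033117932720353 compr 2.9668820672796485
```

>>> step_arm:
  deltas:
    - [0.003,0.004,0,-1.7,1.3,0.9,-1]
    - [0.002,0.003,0,-1.7,1.3,0.6,-1]
    - [0,0,0,-1.7,1.3,0,-1]
    - [0,0,0,-1.7,1.3,0,-1]
    - [-0.0005,-0.0005,0,-1.7,1.3,0,-1]

```text
time_s: 13.15
tcp_pos: [0.4867, 0.0306, 0.1266]
eef_rot: [-180.0, 0.0, 169.8]
contact_force: [-1.6, -0.6, 1.3]
gripper_width: 0.0238
```

```bash
python3 -c "
from w import *
rep(35,35)"
```

```text
block xy mm [ 4.4014 35.1512] F block [-1.6743  0.1678] 1.2565673930646273
tcp [0.4867 0.0306 0.1266] rot [-179.99    0.03  169.8 ] F [-1.56 -0.63  1.26] w 0.0238 t 13.15
rotvec [-0.0002  0.0005 -0.    ] shift mm [-24.3  18.6  -0.1]
tip unpressed block [ 4.4249 35.1009] z 0.023276292879642974 compr 4.723707120357027
```

>>> step_arm:
  deltas:
    - [0,0,0,-1.8,1.4,0,-1]
    - [-0.0006,-0.0008,0,-1.8,1.4,-0.1,-1]
    - [-0.0006,-0.0008,0,-1.8,1.4,-0.1,-1]
    - [-0.0006,-0.0008,0,-1.8,1.4,-0.1,-1]
    - [-0.0006,-0.0008,0,-1.8,1.4,-0.1,-1]
    - [-0.0006,-0.0008,0,-1.8,1.4,-0.1,-1]
    - [-0.0006,-0.0008,0,-1.8,1.4,-0.1,-1]

```text
time_s: 13.85
tcp_pos: [0.5021, 0.0386, 0.1273]
eef_rot: [179.8, 0.3, 169.8]
contact_force: [-1.8, -1.6, 0.8]
gripper_width: 0.0238
```

```bash
python3 -c "
from w import *
rep(35,35)"
```

```text
block xy mm [21.7227 35.1257] F block [-2.3314 -0.5454] 0.8345180770283522
tcp [0.5021 0.0386 0.1273] rot [179.79   0.33 169.79] F [-1.81 -1.56  0.83] w 0.0238 t 13.85
rotvec [ 0.0037  0.0058 -0.0001] shift mm [-10.6   8.    0.7]
tip unpressed block [22.4274 35.0612] z 0.02399757884124562 compr 4.00242115875438
```

>>> step_arm:
  deltas:
    - [0.002,0.003,0,-1.8,1.4,0.3,-1]
    - [0.001,0.002,0,-1.8,1.4,0.2,-1]
    - [0,0,0,-1.8,1.4,0,-1]
    - [0,0,0,-1.6,1.2,0,-1]
    - [0,0,0,-1,0.8,0,-1]
    - [0,0,0,0,0,0,-1]

```text
time_s: 14.45
tcp_pos: [0.5131, 0.0439, 0.1271]
eef_rot: [180.0, 0.1, 169.8]
contact_force: [-1.0, -1.4, 0.8]
gripper_width: 0.0242
```

```bash
python3 -c "
from w import *
rep(35,35)"
```

```text
block xy mm [33.9631 34.7127] F block [-1.5899 -0.7977] 0.8023538716183185
tcp [0.5131 0.0439 0.1271] rot [179.96   0.11 169.82] F [-1.04 -1.44  0.8 ] w 0.0242 t 14.45
rotvec [0.0007 0.002  0.0003] shift mm [-0.6  0.9  0.4]
tip unpressed block [34.1729 34.6454] z 0.023786487030501402 compr 4.213512969498598
```

>>> step_arm:
  deltas:
    - [0.0005,0.001,0,-0.8,0.8,0.2,-1]
    - [0,0,0,-1.0,-1.2,0.1,-1]
    - [0,0,0,-1.4,-1.8,0,-1]
    - [0.0004,-0.0003,0,-1.4,-1.8,0,-1]
    - [0.0008,-0.0006,0,-1.4,-1.8,-0.1,-1]

```text
time_s: 14.95
tcp_pos: [0.5171, 0.0378, 0.1263]
eef_rot: [180.0, -0.0, 169.8]
contact_force: [-3.6, 1.9, 0.3]
gripper_width: 0.0243
```

```bash
python3 -c "
from w import *
rep(35,15)"
```

```text
block xy mm [34.6247 27.434 ] F block [-2.3473  3.3584] 0.256614636987583
tcp [0.5171 0.0378 0.1263] rot [179.97  -0.01 169.79] F [-3.64  1.89  0.26] w 0.0243 t 14.95
rotvec [ 0.0006 -0.0001 -0.0002] shift mm [-7.9 -9.6 -0.4]
tip unpressed block [34.6545 27.4883] z 0.023048522489579434 compr 4.951477510420567
```

>>> step_arm:
  deltas:
    - [0.0004,-0.0003,0,-1.3,-1.85,-0.2,-1]
    - [0.0008,-0.0006,0,-1.3,-1.85,-0.2,-1]
    - [0.0008,-0.0006,0,-1.3,-1.85,-0.2,-1]
    - [0.0008,-0.0006,0,-1.4,-1.8,-0.2,-1]
    - [0.0008,-0.0006,0,-1.4,-1.8,-0.1,-1]

```text
time_s: 15.45
tcp_pos: [0.5227, 0.0267, 0.1275]
eef_rot: [-179.8, 0.2, 169.8]
contact_force: [-2.2, 1.9, 0.6]
gripper_width: 0.0242
```

```bash
python3 -c "
from w import *
rep(35,-5)"
```

```text
block xy mm [34.5467 15.0157] F block [-1.0655  2.718 ] 0.5810682704749186
tcp [0.5227 0.0267 0.1275] rot [-179.83    0.2   169.78] F [-2.2   1.91  0.58] w 0.0242 t 15.45
rotvec [-0.0029  0.0034 -0.0003] shift mm [-12.6 -15.5   0.9]
tip unpressed block [34.6421 14.5599] z 0.024207528602768938 compr 3.7924713972310613
```

>>> step_arm:
  deltas:
    - [-0.001,0.001,0,-1.4,-1.8,0.3,-1]
    - [-0.001,0.001,0,-1.4,-1.8,0.2,-1]
    - [0,0,0,-1.4,-1.8,0,-1]
    - [0,0,0,-1.4,-1.8,0,-1]
    - [0.0004,-0.0003,0,-1.4,-1.8,0,-1]
    - [0.0008,-0.0006,0,-1.4,-1.8,-0.1,-1]
    - [0.0008,-0.0006,0,-1.4,-1.8,-0.1,-1]

```text
time_s: 16.15
tcp_pos: [0.5308, 0.0112, 0.1271]
eef_rot: [-179.8, 0.2, 169.8]
contact_force: [-2.5, 1.8, 1.1]
gripper_width: 0.0241
```

```bash
python3 -c "
from w import *
rep(34.8,-20)"
```

```text
block xy mm [34.5125 -2.5222] F block [-1.4124  2.735 ] 1.1082526691023116
tcp [0.5308 0.0112 0.1271] rot [-179.83    0.16  169.77] F [-2.52  1.77  1.11] w 0.0241 t 16.15
rotvec [-0.003   0.0028 -0.0005] shift mm [-11.  -13.6   0.5]
tip unpressed block [34.5525 -2.9422] z 0.023847551097304576 compr 4.152448902695426
```

>>> step_arm:
  deltas:
    - [-0.001,0.001,0,-1.4,-1.8,0.3,-1]
    - [-0.001,0.001,0,-1.4,-1.8,0.2,-1]
    - [0,0,0,-1.4,-1.8,0,-1]
    - [0,0,0,-1.4,-1.8,0,-1]
    - [0.0004,-0.0003,0,-1.4,-1.8,0,-1]
    - [0.0006,-0.0005,0,-1.4,-1.8,0,-1]
    - [0.0006,-0.0005,0,-1.4,-1.8,0,-1]
    - [0.0006,-0.0005,0,-1.4,-1.8,0,-1]

```text
time_s: 16.95
tcp_pos: [0.54, -0.0064, 0.1267]
eef_rot: [-179.8, 0.1, 169.8]
contact_force: [-2.4, 1.4, 0.8]
gripper_width: 0.0238
```

```bash
python3 -c "
from w import *
rep(34.8,-40)"
```

```text
block xy mm [ 34.4887 -22.3601] F block [-1.4608  2.3811] 0.8461218926498819
tcp [ 0.54   -0.0064  0.1267] rot [-179.82    0.14  169.78] F [-2.4   1.43  0.85] w 0.0238 t 16.95
rotvec [-0.0032  0.0025 -0.0004] shift mm [-11.1 -13.7   0. ]
tip unpressed block [ 34.489  -22.7803] z 0.02335153266469908 compr 4.648467335300918
```

>>> step_arm:
  deltas:
    - [-0.001,0.001,0,-1.4,-1.8,0.2,-1]
    - [-0.001,0.001,0,-1.4,-1.8,0,-1]
    - [0,0,0,-1.4,-1.8,0,-1]
    - [0,0,0,-1.4,-1.8,0,-1]
    - [0.0004,-0.0003,0,-1.4,-1.8,0,-1]
    - [0.0006,-0.0005,0,-1.4,-1.8,0,-1]
    - [0.0006,-0.0005,0,-1.4,-1.8,0,-1]
    - [0.0006,-0.0005,0,-1.4,-1.8,0,-1]

```text
time_s: 17.75
tcp_pos: [0.5492, -0.024, 0.1265]
eef_rot: [-179.8, 0.1, 169.8]
contact_force: [-2.8, 1.3, 0.4]
gripper_width: 0.0238
```

```bash
python3 -c "
from w import *
rep(34.8,-60)"
```

```text
block xy mm [ 34.466  -42.2243] F block [-1.8882  2.4818] 0.41669719572005237
tcp [ 0.5492 -0.024   0.1265] rot [-179.8     0.13  169.78] F [-2.82  1.32  0.42] w 0.0238 t 17.75
rotvec [-0.0034  0.0022 -0.0004] shift mm [-11.2 -13.8  -0.2]
tip unpressed block [ 34.4278 -42.6423] z 0.023153675971874593 compr 4.846324028125405
```

>>> step_arm:
  deltas:
    - [-0.001,0.001,0,-1.4,-1.8,0,-1]
    - [-0.001,0.001,0,-1.4,-1.8,0,-1]
    - [0,0,0,-1.4,-1.8,0,-1]
    - [0,0,0,-1.4,-1.8,0,-1]
    - [0.0004,-0.0003,0,-1.4,-1.8,0,-1]
    - [0.0006,-0.0005,0,-1.4,-1.8,0,-1]
    - [0.0006,-0.0005,0,-1.4,-1.8,0,-1]
    - [0.0006,-0.0005,0,-1.4,-1.8,0,-1]
    - [0.0006,-0.0005,0,-1.4,-1.8,0,-1]

```text
time_s: 18.65
tcp_pos: [0.5596, -0.0439, 0.1265]
eef_rot: [-179.7, 0.1, 169.8]
contact_force: [-3.3, 1.0, 1.1]
gripper_width: 0.0238
```

```bash
python3 -c "
from w import *
rep(34.8,-70)"
```

```text
block xy mm [ 34.4362 -64.6301] F block [-2.4845  2.4418] 1.0549016820934785
tcp [ 0.5596 -0.0439  0.1265] rot [-179.75    0.14  169.78] F [-3.33  1.01  1.05] w 0.0238 t 18.65
rotvec [-0.0044  0.0024 -0.0004] shift mm [-3.6 -4.  -0.2]
tip unpressed block [ 34.3518 -65.1446] z 0.02315599815593551 compr 4.84400184406449
```

>>> step_arm:
  deltas:
    - [0,0,0,-1.4,-1.8,0,-1]
    - [-0.002,0.001,0,-1,-1.5,-3,-1]
    - [-0.002,0.001,0,0,0,-8,-1]
    - [0,0,0,0,0,-15,-1]
    - [0,0,0,0,0,-20,-1]
    - [0,0,0,0,0,-25,-1]
    - [0,0,0,0,0,-25,-1]
    - [0,0,0,0,0,-20,-1]
    - [0,0,0,0,0,-10,-1]
    - [0,0,0,0,0,0,-1]

```text
time_s: 19.65
tcp_pos: [0.5653, -0.0499, 0.2625]
eef_rot: [180.0, 0.6, 169.8]
contact_force: [0.3, 0.3, -1.4]
gripper_width: 0.0238
```

```bash
python3 -c "
from h import *
delta([.488,-.165,.265],169.8)"
```

```text
tcp [ 0.5653 -0.0499  0.2625] rot [180.     0.57 169.79] F [ 0.28  0.33 -1.4 ] w 0.0238 t 19.65
rotvec [ 0.0001  0.0099 -0.0002] shift mm [  55.7 -127.    -3.1]
```

>>> step_arm:
  deltas:
    - [0,0.005,0,11,-20,0,-1]
    - [0,0.005,0,14,-32,0,-1]
    - [0,0,0,14,-32,0,-1]
    - [0,0,0,14,-32,0,-1]
    - [0,0,0,0,-8,0,-1]
    - [0,0,0,0,0,0,-1]
    - [0,0,0,0,0,0,-1]
    - [0,0,0,0,0,0,-1]

```text
time_s: 20.45
tcp_pos: [0.4845, -0.1668, 0.2553]
eef_rot: [-180.0, -0.5, 169.8]
contact_force: [0.7, 0.9, -0.5]
gripper_width: 0.0241
```

```bash
python3 -c "
from h import *
import pickle
delta([.488,-.165,.265],169.8)
i=r.camera_info('wrist');pickle.dump(i,open('w5.pkl','wb'));snap('wrist','w5')"
```

```text
tcp [ 0.4845 -0.1668  0.2553] rot [-179.98   -0.54  169.8 ] F [ 0.7   0.88 -0.47] w 0.0241 t 20.45
rotvec [-0.0004 -0.0094 -0.0001] shift mm [-3.1  2.4 -9.7]
```

View pics/w5.png

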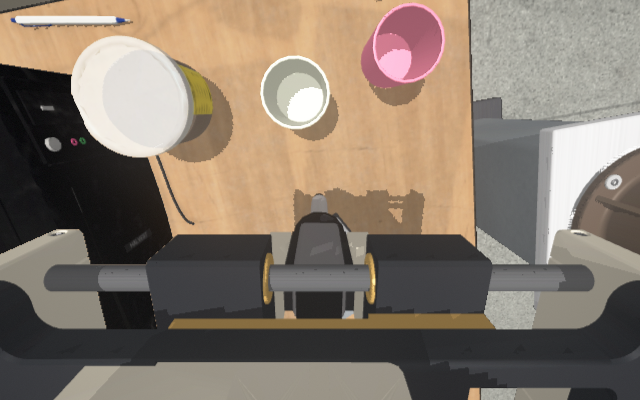

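The white cup's rim shows at about (295,92), columns 261–329. I'll fit an ellipse to it.

```bash
python3 - <<'E'
from h import *
import pickle
i=pickle.load(open('w5.pkl','rb'))
im=cv2.imread('pics/w5.png');hsv=cv2.cvtColor(im,cv2.COLOR_BGR2HSV)
m=((hsv[...,1]<70)&(hsv[...,2]>110)).astype('uint8')*255
m[:, :240]=0;m[:,350:]=0;m[150:]=0
cs,_=cv2.findContours(m,cv2.RETR_EXTERNAL,cv2.CHAIN_APPROX_NONE);c=max(cs,key=cv2.contourArea)
h=cv2.convexHull(c); print(cv2.boundingRect(c),cv2.fitEllipse(h))
pts=np.array([onz('wrist',u,v,.095,i)[:2] for u,v in h[:,0]])
A=np.c_[2*pts,np.ones(len(pts))];x=np.linalg.lstsq(A,(pts**2).sum(1),rcond=None)[0]
print('rim centre',x[:2],'R',np.sqrt(x[2]+x[:2]@x[:2]))
rr=np.hypot(*(pts-x[:2]).T);print(rr.min(),rr.max())
delta([*x[:2],.24],169.8)
E
```

```text
(260, 55, 70, 75) ((294.8087463378906, 91.9649658203125), (69.51950073242188, 74.36778259277344), 168.9359893798828)
rim centre [ 0.49116827 -0.26518996] R 0.03599569496069267
0.035782870698745105 0.03633611350622024
tcp [ 0.4846 -0.1666  0.2553] rot [-179.98   -0.54  169.82] F [-0.57  0.47 -1.46] w 0.0242 t 20.5
rotvec [-0.0003 -0.0095  0.0003] shift mm [-24.1 -95.9  15.1]
```

>>> step_arm:
  deltas:
    - [0,-0.005,0,-6,-20,0,-1]
    - [0,-0.0045,0,-7,-28,0,-1]
    - [0,0,0,-7,-28,0,-1]
    - [0,0,0,-2,-12,0,-1]
    - [0,0,0,0,0,0,-1]
    - [0,0,0,0,0,0,-1]
    - [0,0,0,0,0,0,-1]

```text
time_s: 21.2
tcp_pos: [0.4943, -0.2547, 0.2537]
eef_rot: [180.0, -0.1, 170.3]
contact_force: [0.1, 0.4, -1.7]
gripper_width: 0.0241
```

```bash
python3 -c "
from h import *
delta([.4905,-.2654,.215],169.8)"
```

```text
tcp [ 0.4943 -0.2547  0.2537] rot [ 1.7997e+02 -7.0000e-02  1.7027e+02] F [ 0.06  0.35 -1.69] w 0.0241 t 21.2
rotvec [ 0.0005 -0.0012  0.0082] shift mm [  1.9 -11.2  38.7]
```

>>> step_arm:
  deltas:
    - [0,0,0.008,1.9,-11,5,-1]
    - [0,0,0,0,0,10,-1]
    - [0,0,0,0,0,10,-1]
    - [0,0,0,0,0,6,-1]
    - [0,0,0,0,0,0,-1]
    - [0,0,0,0,0,0,-1]

```text
time_s: 21.8
tcp_pos: [0.4901, -0.2634, 0.2199]
eef_rot: [179.9, -0.1, 169.9]
contact_force: [0.2, 0.2, -0.6]
gripper_width: 0.0239
```

```bash
python3 -c "
from h import *
delta([.4905,-.2654,.215],169.8)
snap('side','s6'); snap('scene','g6')
im=cv2.imread('pics/s6.png')[100:220,270:390];a=cv2.resize(im,None,fx=3.3,fy=3.3)
im=cv2.imread('pics/g6.png')[170:290,370:490];b=cv2.resize(im,None,fx=3.3,fy=3.3)
cv2.imwrite('pics/sg6.png',np.hstack([a,b]))"
```

```text
tcp [ 0.4901 -0.2634  0.2199] rot [ 1.7994e+02 -9.0000e-02  1.6995e+02] F [ 0.24  0.21 -0.6 ] w 0.0239 t 21.8
rotvec [ 0.0011 -0.0016  0.0025] shift mm [-0.7 -1.9  4.9]
```

View pics/sg6.png

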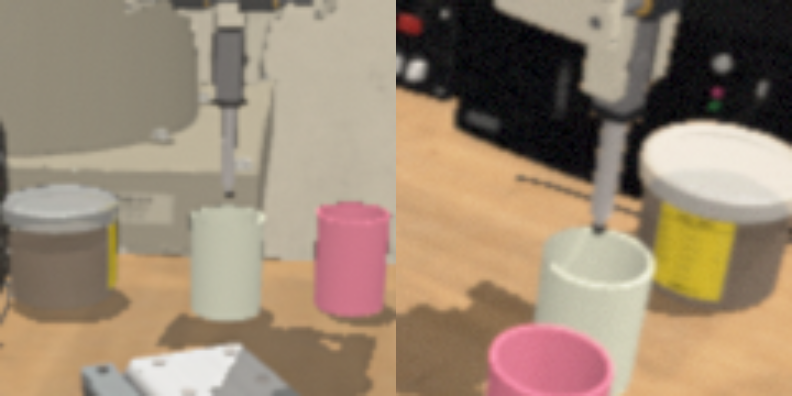

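>>> step_arm:
  deltas:
    - [0.001,-0.0015,0.002,-0.7,-1.9,5,-1]
    - [0,0,0,0,0,10,-1]
    - [0,0,0,0,0,12,-1]
    - [0,0,0,0,0,12,-1]
    - [0,0,0,0,0,12,-1]
    - [0,0,0,0,0,10,-1]
    - [0,0,0,0,0,6,-1]
    - [0,0,0,0,0,0,-1]
    - [0,0,0,0,0,0,-1]

```text
time_s: 22.8
tcp_pos: [0.4903, -0.2656, 0.1464]
eef_rot: [-180.0, -0.1, 169.8]
contact_force: [0.1, 0.4, -1.3]
gripper_width: 0.024
```

```bash
python3 -c "
from h import *
delta([.4905,-.2654,.114],169.8)"
```

```text
tcp [ 0.4903 -0.2656  0.1464] rot [-1.8000e+02 -5.0000e-02  1.6981e+02] F [ 0.14  0.38 -1.33] w 0.024 t 22.8
rotvec [-0.     -0.0009  0.0001] shift mm [-0.2  0.2 32.4]
```

>>> step_arm:
  deltas:
    - [0,0,0,0,0,5,-1]
    - [0,0,0,0,0,6,-1]
    - [0,0,0,0,0,6,-1]
    - [0,0,0,0,0,5,-1]
    - [0,0,0,0,0,4,-1]
    - [0,0,0,0,0,2,-1]
    - [0,0,0,0,0,0,-1]
    - [0,0,0,0,0,0,-1]

```text
time_s: 23.6
tcp_pos: [0.4912, -0.2658, 0.1171]
eef_rot: [-180.0, 0.1, 169.8]
contact_force: [-0.2, -0.0, -1.0]
gripper_width: 0.024
```

```bash
python3 -c "
from h import *
delta([.4905,-.2654,.1115],169.8)"
```

```text
tcp [ 0.4912 -0.2658  0.1171] rot [-1.7999e+02  8.0000e-02  1.6982e+02] F [-0.21 -0.   -0.97] w 0.024 t 23.6
rotvec [-0.0002  0.0014  0.0003] shift mm [0.8 0.3 5.6]
```

>>> step_arm:
  deltas:
    - [0,0,0,0,0,2,-1]
    - [0,0,0,0,0,2,-1]
    - [0,0,0,0,0,1.5,-1]
    - [0,0,0,0,0,0,-1]
    - [0,0,0,0,0,0,-1]
    - [0,0,0,0,0,0,-1]

```text
time_s: 24.2
tcp_pos: [0.4917, -0.266, 0.1119]
eef_rot: [-180.0, 0.2, 169.8]
contact_force: [-0.5, 0.8, -0.2]
gripper_width: 0.0238
```

```bash
python3 -c "
from h import *
delta([.4905,-.2654,.1115],169.8)
snap('side','s7'); print(r.get_state()['contact_force']); snap('scene','g7');print(r.get_state()['contact_force'])
im=cv2.imread('pics/s7.png')[100:220,270:390];a=cv2.resize(im,None,fx=3.3,fy=3.3)
im=cv2.imread('pics/g7.png')[170:290,370:490];b=cv2.resize(im,None,fx=3.3,fy=3.3)
cv2.imwrite('pics/sg7.png',np.hstack([a,b]))"
```

```text
tcp [ 0.4917 -0.266   0.1119] rot [-1.7998e+02  1.6000e-01  1.6983e+02] F [-0.51  0.81 -0.25] w 0.0238 t 24.2
rotvec [-0.0004  0.0028  0.0006] shift mm [1.3 0.3 0.4]
[-0.33986689  0.00621838 -0.9728461 ]
[-0.5933902   0.45986222  0.51155739]
```

View pics/sg7.png

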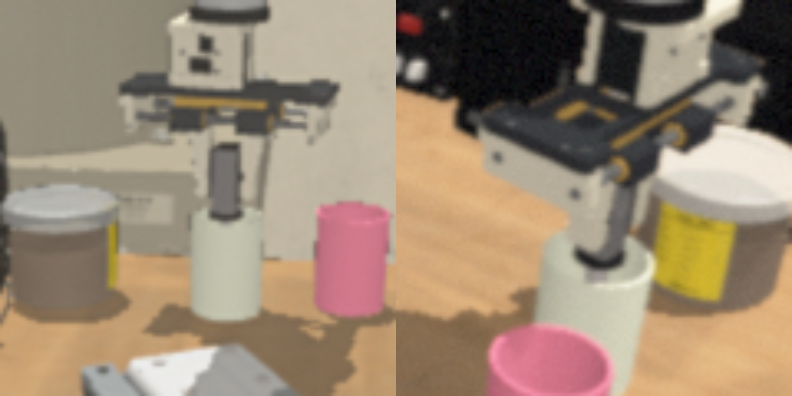

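>>> step_arm:
  deltas:
    - [0.03,0,0,0,3,0,-1]
    - [0.03,0,0,0,3,0,-1]
    - [0.03,0,0,0,3,0,-1]
    - [0,0,0,0,0,0,-1]
    - [0,0,0,0,0,0,-1]
  squeeze: 20

```text
time_s: 24.8
tcp_pos: [0.4938, -0.2572, 0.1119]
eef_rot: [-174.7, 0.2, 169.8]
contact_force: [-0.2, -0.6, -2.6]
gripper_width: 0.024
```

```bash
python3 -c "
from h import *
delta([.4905,-.2654,.1115],169.8)
s=r.get_state();R=Ro.from_euler('xyz',s['eef_rot'],degrees=True).as_matrix();print('tip',s['tcp_pos']+R[:,2]*.1033)"
```

```text
tcp [ 0.4938 -0.2572  0.1119] rot [-174.68    0.23  169.8 ] F [-0.2  -0.59 -2.62] w 0.024 t 24.8
rotvec [-0.0929  0.004  -0.0001] shift mm [ 1.7 -8.6  1.2]
tip [ 0.49246441 -0.26668798  0.00907641]
```

Tip on the cup floor, tilted 5° so the wand will lean clear of the jaws. Opening slowly.

>>> step_arm:
  deltas:
    - [0,0,0,0,0,0,-0.4]
    - [0,0,0,0,0,0,-0.35]
    - [0,0,0,0,0,0,-0.2]
    - [0,0,0,0,0,0,0]
    - [0,0,0,0,0,0,0.4]
    - [0,0,0,0,0,0,0.8]
    - [0,0,0,0,0,0,1]
    - [0,0,0,0,0,0,1]
    - [0,0,0,0,0,0,1]

```text
time_s: 25.7
tcp_pos: [0.4946, -0.2584, 0.1128]
eef_rot: [-174.8, 0.4, 169.7]
contact_force: [0.2, -0.0, 0.5]
gripper_width: 0.0775
```

```bash
python3 -c "
from h import *
delta([.4905,-.2654,.1115],169.8)
snap('side','s8'); snap('scene','g8')
im=cv2.imread('pics/s8.png')[100:220,270:390];a=cv2.resize(im,None,fx=3.3,fy=3.3)
im=cv2.imread('pics/g8.png')[170:290,370:490];b=cv2.resize(im,None,fx=3.3,fy=3.3)
cv2.imwrite('pics/sg8.png',np.hstack([a,b]))"
```

```text
tcp [ 0.4946 -0.2584  0.1128] rot [-174.77    0.35  169.71] F [ 0.17 -0.    0.54] w 0.0775 t 25.7
rotvec [-0.0913  0.0061 -0.0019] shift mm [ 2.7 -7.4  2. ]
```

View pics/sg8.png

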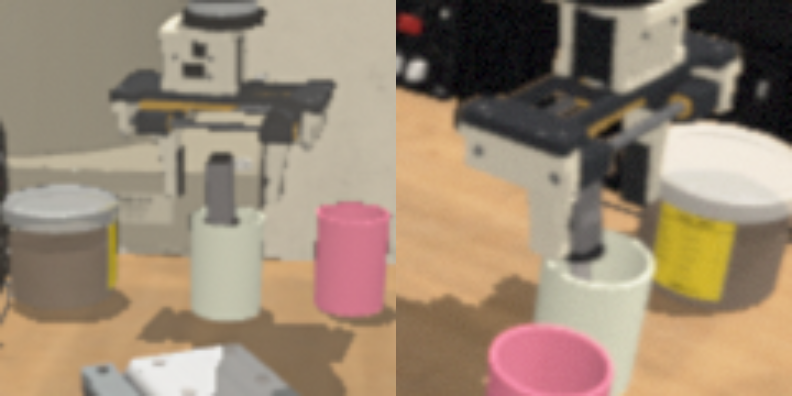

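The wand leans toward +y in the cup and is clear of both fingers. Backing off upward.

>>> step_arm:
  deltas:
    - [0,0,0,0,0,0,1]
    - [0,0,0,0,0,-4,1]
    - [0,0,0,0,0,-10,1]
    - [0,0,0,0,0,-15,1]
    - [0,0,0,0,0,-20,1]
    - [0,0,0,0,0,-25,1]
    - [0,0,0,0,0,-25,1]
    - [0,0,0,0,0,-25,1]
    - [0,0,0,0,0,-15,1]
    - [0,0,0,0,0,0,1]

```text
time_s: 26.8
tcp_pos: [0.4958, -0.2451, 0.2628]
eef_rot: [-174.8, 0.5, 169.7]
contact_force: [0.7, -0.5, 0.6]
gripper_width: 0.0876
```

```bash
python3 -c "
from h import *
delta([.4905,-.2654,.1115],169.8)
snap('side','s9'); snap('scene','g9')
im=cv2.imread('pics/s9.png')[100:220,270:390];a=cv2.resize(im,None,fx=3.3,fy=3.3)
im=cv2.imread('pics/g9.png')[170:290,370:490];b=cv2.resize(im,None,fx=3.3,fy=3.3)
cv2.imwrite('pics/sg9.png',np.hstack([a,b]))
for n,o in (('scene0','g9'),('side0','s9')):
  pass"
```

```text
tcp [ 0.4958 -0.2451  0.2628] rot [-174.76    0.5   169.74] F [ 0.72 -0.5   0.56] w 0.0876 t 26.8
rotvec [-0.0915  0.0086 -0.0014] shift mm [  2.9  -7.1 152.5]
```

View pics/sg9.png

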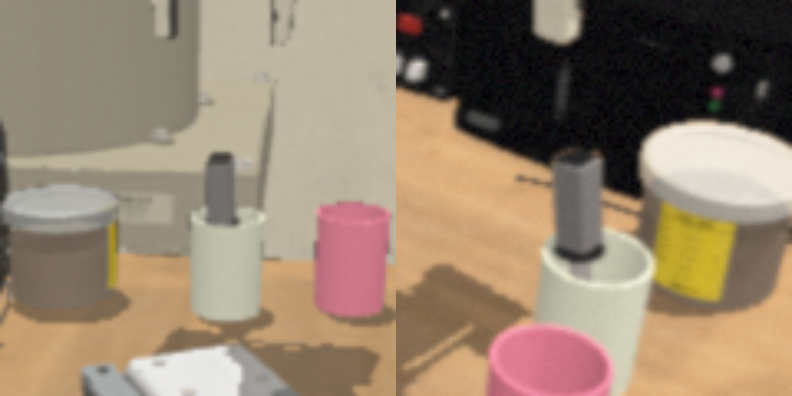

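View pics/g9.png

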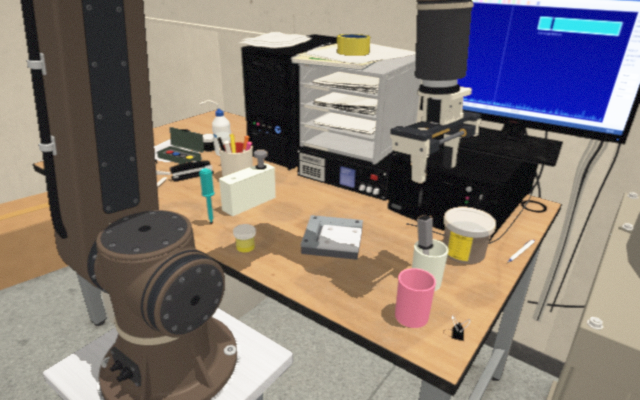

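The wand stands in the upright cup at about (427,240). The cup, beaker, jar and round wand are at their starting pixels, and the gripper is clear. Handing in.

>>> step_arm:
  deltas:
    - [0,0,0,0,0,0,1]
    - [0,0,0,0,0,0,1]
    - [0,0,0,0,0,0,1]

```text
time_s: 27.2
tcp_pos: [0.4934, -0.2446, 0.2579]
eef_rot: [-174.8, 0.1, 169.7]
contact_force: [-0.1, 0.2, -0.7]
gripper_width: 0.0875
```

```bash
python3 -c "
from h import *
print(r.close_job())"
```

```text
the job is handed in; nothing more can be done
None
```

I lifted the square-handled wand straight up out of its well and wiped the seam from the closed end, round the corner and on to about 2 mm short of the block's edge. I then lowered the wand tip down to the bottom of the white cup, let go and backed clear. The job was handed in at 27.2 s of the 72 s allowed; no verdict is reported.

- **Wipe:** the tip stayed pressed in an estimated 3 to 8 mm, worked out from the arm's pose rather than measured. It reached about 8 mm once when the tool sagged early on, which I corrected. Speed averaged about 2.5 cm/s, up to 2.9 cm/s for short stretches. Force readings stayed under about 5 N.
- **Cup:** just before release, the tip centre worked out at 9 mm above the cup's underside, roughly 2 mm off its axis. I tilted the wand 5° so it would fall clear of the fingers, and it now leans against the rim.
- **Last pictures:** the wand is in the upright cup. By eye the cup, beaker, jar and round-knobbed wand look where they started, and the gripper is clear of everything.
- **Disagreements:** the side camera read 1 to 2 pixels low against the arm's pose. The near edge of the block was 2 to 3 pixels off in the scene view. I judged both to be within what the groove tolerates.

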